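# Ready the lift lock clamping station

## Task

Get the lock station ready: squeeze the carriage's two yellow buttons together and slide it along the dovetail until the lock frame is fully home at the red stop, then press the sprung clamp bar down level and, while you hold it down, push the blue latch fully across so that the bar stays down. Every orange bumper must end up standing upright in the feed lane, wholly between the yellow stripes (either end up; stand up any that lie or fall over). Leave the other loose parts on the bench where they are.

Things in the scene. Friction and masses are not known exactly. Their poses are not given: they have to be found in the camera images.
- fixture: aluminium base plate, 250 (x) x 290 (y) x 12 mm, fixed to the bench, carrying a bright steel dovetail slide along its y. Origin: on the bench under the middle of the slide (plate spans x -135..115, y -145..145). Its x points from the robot side to the hinge side, its y towards the red end stop. The clamp bar lies in the plane y = 80.
- carriage (a joint): position of the steel carriage (70 x 120 mm, carrying the grey lock frame at its +y end and a black handle block at its other end) along fixture +y, m: 0 to 0.12; 0.12 = home against the red stop, lock frame under the bar. It moves against light drag (1.5 N), but its two sprung steel teeth (one under each yellow button) run into dark locking strips from 0.034 to 0.113 unless both buttons are pressed in; past 0.113 the teeth spring out behind the strips and lock it.
- handle (a point): midway between the two yellow release buttons, at mid height of the buttons, 77 mm over the bench; moves with the carriage. The buttons face fixture -x and +x, each 26 (y) x 34 (z) mm, z 60 to 94 mm over the bench, 60 mm apart over their outer faces at rest and 44 mm fully pressed; black block between them is 30 mm thick, top 97 mm. Strips beside the carriage reach x = 36.5..46 either side, top 53 mm over the bench.
- button_front (a joint): inward travel of the robot-side yellow button, m: 0 out, 0.008 fully in (about 5 N each); at least 0.006 frees its tooth.
- button_back (a joint): the same for the button on the far side.
- clamp_bar (a joint): angle of the steel clamp bar (195 x 16 wide x 8 thick mm), rad: 0 = level, 0.8 = sprung open (free end up, towards the robot side); stop at -0.03. Torsion spring: opens it by itself, about 3.5 N to push at the red pad when open, 5 N when level. Latched it rests at about 0.015.
- bar_hinge (a point): axis of the bar's hinge (parallel to fixture y), 86 mm over the bench, at fixture x = 95, y = 80 mm. Level, the bar runs from here towards fixture -x and ends at x = -100.
- bar_pad (a point): centre of the red pad (30 mm long) on the bar's top face, 177 mm from the hinge axis along the bar and 4 mm over its centre plane; with the bar level it is 90 mm over the bench at fixture x = -82. Press here.
- latch (a joint): travel of the blue sliding latch along fixture +x (away from the robot, towards the hinge), m: 0 = clear, 0.016 = fully across. Its lip is at the bar's free end: underside 93 mm over the bench (3 mm over the level bar), inner edge at fixture x = -103 when clear and -87 when across, so it then covers the last 13 mm of the bar. Friction 1.2 N; stays where left. It can only go over the bar while the bar is held level.
- latch_ears (a point): between the latch's two blue ears, which stand either side of the bar (8 thick in x; they cover 11 to 24 mm each side of the bar's centre line; tops 108 mm over the bench, 18 mm over the level bar); this point is 90 mm over the bench. When clear the ears' robot-side face is at fixture x = -64, so fingertips pressing on the red pad and overhanging the 16 mm bar can push them towards the hinge.
- lane: black rubber lane plate, 170 (x) x 420 (y) x 4 mm, fixed flat on the bench; origin on the bench under its middle; yellow stripes along y, inner edges at x = -72 and +72 mm.
- bumper1: orange nylon bumper block, 38 x 38 x 76 mm, 0.12 kg, both ends alike with a dark band; origin at its centre, z along its length. Standing or lying on its side on the lane; may be absent.
- bumper2: orange nylon bumper block, 38 x 38 x 76 mm, 0.12 kg, both ends alike with a dark band; origin at its centre, z along its length. Standing or lying on its side on the lane; may be absent.
- bumper3: orange nylon bumper block, 38 x 38 x 76 mm, 0.12 kg, both ends alike with a dark band; origin at its centre, z along its length. Standing or lying on its side on the lane; may be absent.
- bumper4: orange nylon bumper block, 38 x 38 x 76 mm, 0.12 kg, both ends alike with a dark band; origin at its centre, z along its length. Standing or lying on its side on the lane; may be absent.
- bumper5: orange nylon bumper block, 38 x 38 x 76 mm, 0.12 kg, both ends alike with a dark band; origin at its centre, z along its length. Standing or lying on its side on the lane; may be absent.
- cam_plate: zinc-grey cam plate, 73 x 44 x 6 mm, loose on the bench; to be left alone.
- pivot_nut: flanged brass pivot nut, 26 across, 14 high mm, loose on the bench; to be left alone.
- roller_bracket: black steel angle bracket with a white roller, 50 x 40 x 50 mm, loose on the bench; to be left alone.
- screwdriver: screwdriver with blue handle, 190 long mm, loose on the bench; to be left alone.
- grease_tin: green tin, 60 across, 70 high mm, loose on the bench; to be left alone.

How it is judged:
By the outcome, as a careful person would: the job done as asked, in the order asked, and still so for the second after the job is handed in, with the robot touching nothing.
Of bumper1, bumper2, bumper3, bumper4 only 3 to 4 are there at a start; the rules pass over those that are not, and their reading is None.
At some moment in a run one of bumper1, bumper2, bumper3, bumper4, bumper5 may be knocked a few centimetres aside while the robot is not near it.
Once in a run the grip may slacken for a moment while it holds something.
It also fails if it takes over 210 s, if anything falls off the work surface, if the arm or the gripper's body presses on something with over 40 N, if the wrist force passes 120 N, or if a joint passes its speed limit or range.

## Robot

A 6-joint arm with a two-finger parallel gripper is mounted at the origin on the work surface. World frame = base frame: x ahead of the robot, y to its left, z up, the work surface at z = 0. Lengths are in m, angles in rad, forces in N, time in s.
With the tool pointing down it reaches from about 0.35 to 0.975 m from the base axis. Payload 4.9 kg.
Tool frame: the origin (TCP) lies midway between the tips of the shut fingers; the grasp point (between the pads) lies 19 mm behind it; z points along the fingers, y is the direction in which the jaws open and shut (so a half turn about z gives the same grasp; the last joint's range is limited). The gripper opens to 85 mm and grips with 20 to 120 N. Pads are 22 mm wide; open, the fingers measure 114 mm over their backs; the gripper's body (76 mm by 85 mm) begins 54 mm behind the grasp point. The pads swing forward as they close: fully open they stand 13 mm farther back than shut.
Start: joints at [-1.26, 0.053, 1.613, -0, 1.476, -0.119], TCP at [0.26, -0.568, 0.231] pointing down, gripper open.
Joint ranges: [-3.01, 3.01], [-1.01, 2.22], [0.06, 2.58], [-1.02, 4.17], [0.09, 2.62], [-3.14, 3.14]. Speed limits (rad/s): [2.57, 2.57, 3.14, 3.14, 3.14, 3.14].

## Interface

Orientations are given as a rotation vector (axis times angle).
In Python, from station import ctrl gives the robot as it stands.
- The arm moves only by the tool apply_moves, never from a script. Its argument "rows" is a list of rows, each a list of 6 numbers: the shift along the tool's x, y, z in cm, then the turn, a rotation vector about the tool's x, y, z in units of 5 degrees (1.0 is 5 degrees). In form: [[x, y, z, rx, ry, rz], ...]. A call has 1 to 20 rows; each row is the pose to reach, as a shift and turn from the pose measured when the call began, along the tool's axes at that moment; what a row does not reach only later rows make up. A row lasts 1/10 s, in which the tool goes at most 50 mm and 8.59 degrees, less where a joint would pass 70% of its speed; a pose out of reach is approached as far as the arm can. A call with a gripper value outside its range is refused whole. "grip" is the closure, from 0 (fully open) to 1 (shut), set as the call begins (left out, the last holds). The fingers move at their own pace and stop on an object; "squeeze" is the grip in N (left out, the last holds). Time passes only in rows, so rows that repeat a pose let the fingers close. It gives the time, the measured TCP pose, the force and the opening at its end, in the units of the state.
- ctrl.get_obs(): the state, without advancing time (a new reading comes with each control period).
- ctrl.get_image(name): name is "side" or "top"; returns a dict with "color" (480x640x3 uint8, blue, green, red), "mtx" (3x3 intrinsics, pixels), "rvec" (rotation vector, rad) and "tvec" (3), from world to camera coordinates, as OpenCV has them. Camera axes: x right, y down, z forward; pixel columns grow to the right and rows downward; lengths in m; the calibration is good to about 2 mm. A picture is of the moment at which its call begins. There is no depth.
- ctrl.finish_job(): hands the job in, once; it reports no verdict.
The state is a dict: "t": time; "q": joint angles; "dq": joint speeds; "effort": joint torques, N m; "tool_pos": TCP position; "tool_rot": TCP orientation; "contact_force": force on the tool from outside, world axes, zero at the start; "wrist_torque": the same for the moment, N m; "opening": finger opening in m.
Only numpy, scipy, OpenCV 4.12 (cv2) and the standard library are available. Lean on these libraries where they do the work, as an engineer would, in place of code of your own. Each camera call takes 0.05 s, during which the arm holds its last target.

## Working session

There is one attempt and no reset: what is moved stays moved. The work goes in short steps, Python scripts to look and compute and a tool call to move; the robot and the scene stay as the last step left them, time stands still between calls to the robot, and variables do not carry over. Pictures are saved under pics/ and viewed, and the job is handed in when it is done.

Besides the shell and the picture viewer there is one more tool, called after "Call:" by a JSON object that holds its "op" and its "data". apply_moves: Moves the arm, as the interface text tells. Its arguments: {"type":"object","properties":{"rows":{"type":"array","items":{"type":"array","items":{"type":"number"}}},"grip":{"type":"number"},"squeeze":{"type":"number"}},"required":["rows"]}

```bash
ls; mkdir -p pics
python3 - <<'E'
from station import ctrl
import cv2
o=ctrl.get_obs()
for k in o: print(k,o[k])
for n in("side","top"):
    im=ctrl.get_image(n); cv2.imwrite(f"pics/{n}0.png",im["color"]); print(n,im["mtx"],im["rvec"],im["tvec"])
E
```

```text
pics
t 0.0
q [-1.26001987e+00  5.33143287e-02  1.61428249e+00  4.09414699e-05
  1.47596854e+00 -1.19025751e-01]
dq [-0.00042765 -0.00166791 -0.00140036  0.00077945  0.00212603 -0.00035584]
effort [ 5.87070354e-04 -3.93685949e+01 -3.70175099e+01 -9.16528370e-05
  7.11486849e-03 -7.79474021e-06]
tool_pos [ 0.2602409  -0.56757418  0.23009624]
tool_rot [-3.06740715e+00 -6.69521575e-01  2.32768098e-04]
contact_force [ 0.06996482  0.85660008 -0.16188819]
wrist_torque [-0.01456003  0.0121621   0.01098347]
opening 0.08559227215600844
side [[502.22362724   0.         327.31492447]
 [  0.         502.22362724 252.34409828]
 [  0.           0.           1.        ]] [ 0.20062215 -2.92982734  1.0327184 ] [0.55757017 0.1236511  1.18414812]
top [[495.87586302   0.         312.69621635]
 [  0.         495.87586302 244.07714632]
 [  0.           0.           1.        ]] [ 2.20682775 -2.19538019  0.06446537] [0.00238926 0.55585896 1.09617815]
```

View pics/top0.png

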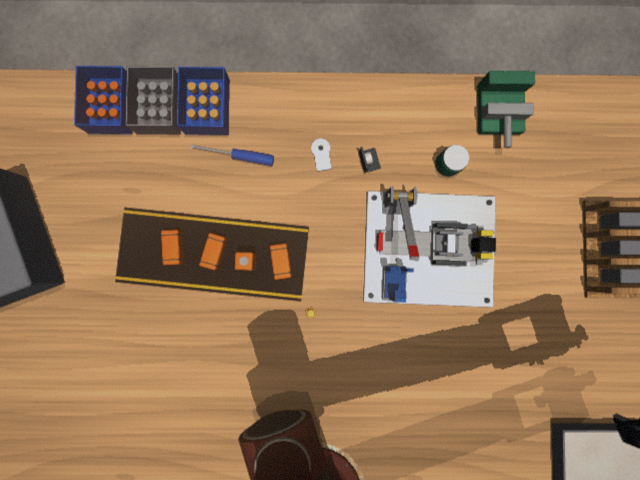

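View pics/side0.png

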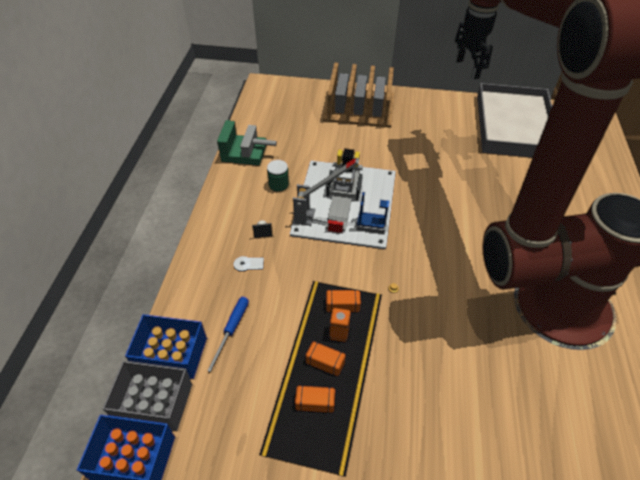

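```bash
cat > h.py <<'E'
import numpy as np, cv2
from station import ctrl
from scipy.spatial.transform import Rotation as Rn
def cam(n):
    im=ctrl.get_image(n); return im
def ray(im,uv,z):
    uv=np.asarray(uv,float).reshape(-1,1,2)
    d=cv2.undistortPoints(uv,im["mtx"],None).reshape(-1,2)
    R=cv2.Rodrigues(np.asarray(im["rvec"],float))[0]; t=np.asarray(im["tvec"],float).ravel()
    c=-R.T@t; D=np.c_[d,np.ones(len(d))]@R
    return c+D*((z-c[2])/D[:,2])[:,None]
def proj(im,P):
    return cv2.projectPoints(np.asarray(P,float).reshape(-1,1,3),np.asarray(im["rvec"],float),np.asarray(im["tvec"],float),im["mtx"],None)[0].reshape(-1,2)
def tri(a,ua,b,ub):
    def PM(im): return im["mtx"]@np.c_[cv2.Rodrigues(np.asarray(im["rvec"],float))[0],np.asarray(im["tvec"],float).ravel()]
    X=cv2.triangulatePoints(PM(a),PM(b),np.array(ua,float).reshape(2,1),np.array(ub,float).reshape(2,1)).ravel()
    return X[:3]/X[3]
def crop(im,x0,y0,x1,y1,s,name):
    c=im["color"][y0:y1,x0:x1]; cv2.imwrite("pics/"+name+".png",cv2.resize(c,None,fx=s,fy=s,interpolation=cv2.INTER_CUBIC))
def mask(im,lo,hi):
    return cv2.inRange(cv2.cvtColor(im["color"],cv2.COLOR_BGR2HSV),np.array(lo),np.array(hi))
def blobs(m,amin=20):
    cs,_=cv2.findContours(m,cv2.RETR_EXTERNAL,cv2.CHAIN_APPROX_NONE)
    return [c for c in cs if cv2.contourArea(c)>amin]
E
python3 - <<'E'
from h import *
a=cam("top"); b=cam("side")
crop(a,355,175,505,315,5,"fixt"); crop(a,105,195,320,315,3.7,"lanet"); crop(b,280,140,410,255,6,"fixs")
for im,n in((a,"t"),(b,"s")):
    for nm,lo,hi in(("orange",(5,160,90),(16,255,255)),("yellow",(20,120,90),(35,255,255)),("red",(0,170,90),(4,255,255)),("blue",(105,120,50),(125,255,255))):
        for c in blobs(mask(im,lo,hi),8):
            r=cv2.minAreaRect(c); M=cv2.moments(c); print(n,nm,np.round([M['m10']/M['m00'],M['m01']/M['m00']],1),np.round(r[1],1),round(r[2],1),cv2.contourArea(c))
E
```

```text
t orange [243.7 260.7] [18.4 18.5] 4.4 302.5
t orange [280.1 260.7] [35.1 18. ] 81.9 522.0
t orange [211.8 251.2] [18.4 35.4] 15.9 569.0
t orange [170.1 247. ] [35.1 18.1] 87.1 558.0
t orange [113.1 112.7] [8. 8.] 90.0 45.5
t orange [101.4 112.4] [8.5 7.2] 26.6 44.5
t orange [ 90.2 112.2] [11.   7.1] 21.8 49.5
t orange [113.2  98.7] [8. 8.] 90.0 41.5
t orange [102.1  98.8] [8. 8.] 90.0 44.0
t orange [90.2 98.6] [11.3  6.4] 45.0 43.5
t orange [113.7  85.5] [7.8 7.1] 45.0 41.5
t orange [102.1  85.3] [7.6 7.2] 26.6 41.0
t orange [90.6 85. ] [8.5 6.7] 26.6 42.0
t yellow [310.7 312.9] [6. 6.] 90.0 30.5
t yellow [211.2 287.2] [187.1   3.9] 6.0 501.0
t yellow [485.9 255.7] [ 5. 12.] 90.0 53.5
t yellow [486.2 232.8] [ 5. 11.] 90.0 47.5
t yellow [220.8 221.2] [185.    3.9] 6.0 439.5
t red [413.1 250.5] [9. 8.] 90.0 61.5
t red [379.8 240.9] [16.  4.] 90.0 49.0
t blue [396.7 282.5] [20. 35.] 0.0 412.0
t blue [252.7 156.4] [40.8  8.3] 10.3 269.5
t blue [ 94.6 107.2] [8.5 4.4] 15.9 16.0
t blue [106.6  94.1] [7.8 3.6] 33.7 12.0
t blue [107.9 116.4] [34. 32.] 90.0 235.5
t blue [94.3 93.9] [8.6 3.9]
[... 476 characters left out ...]
68.0
s orange [314.9 395.7] [39.4 19.6] 3.8 689.5
s orange [325.6 355.1] [37.5 18. ] 22.4 601.5
s orange [340.2 316.1] [18.9 17.1] 9.5 287.5
s orange [343.  296.9] [14. 34.] 90.0 456.5
s yellow [358.4 387.1] [  4.8 185.1] 11.6 661.5
s yellow [393.7 290. ] [4.6 6.4] 36.9 15.5
s yellow [289. 371.] [  4.6 182.3] 16.8 626.5
s yellow [356.6 154.1] [6. 5.] 90.0 28.0
s yellow [339.5 152.6] [7. 5.] 90.0 30.5
s red [334.1 222.5] [12.7  3.3] 11.3 25.5
s red [350.4 162.4] [3.6 9.6] 59.0 23.0
s blue [126.3 449.2] [91.  66.5] 7.9 4860.5
s blue [167.4 342.5] [71.9 55.4] 15.8 3168.5
s blue [236.3 314.9] [ 9.4 38.9] 26.6 313.0
s blue [371.  219.9] [26.4 12.6] 6.0 236.0
s blue [384.2 203.6] [6. 7.] 90.0 33.0
```

View pics/fixt.png

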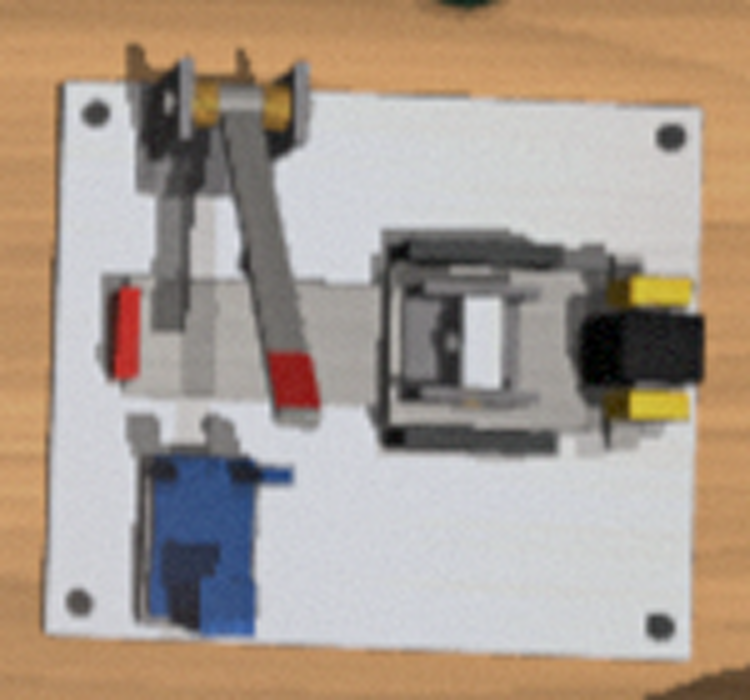

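View pics/lanet.png

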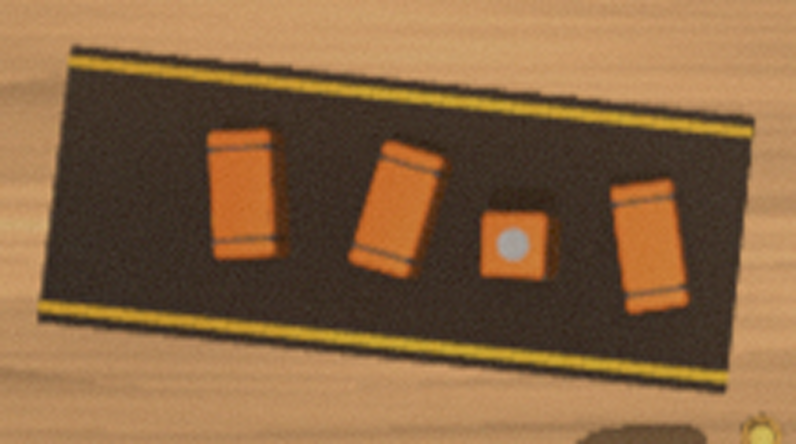

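View pics/fixs.png

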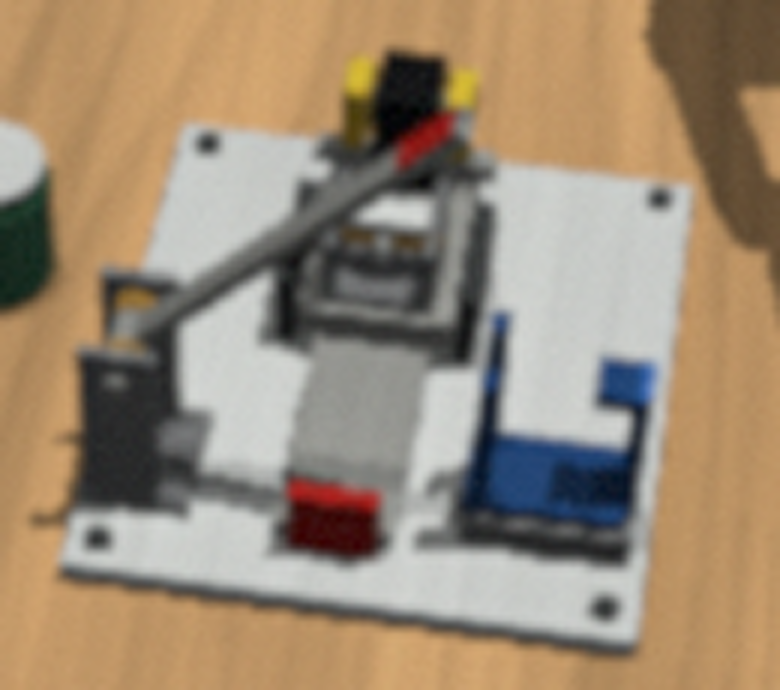

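Run:
```python
from h import *
a=cam("top"); b=cam("side")
def rigid(L,W):
    lc,wc=L.mean(0),W.mean(0); l,w=L-lc,W-wc
    th=np.arctan2((l[:,0]*w[:,1]-l[:,1]*w[:,0]).sum(),(l*w).sum())
    R=np.array([[np.cos(th),-np.sin(th)],[np.sin(th),np.cos(th)]]); t=wc-R@lc
    return th,t,np.linalg.norm((R@L.T).T+t-W,axis=1)
L=np.array([[115,145],[115,-145],[-135,-145],[-135,145]])/1e3
fx=np.array([[63,83],[703,106],[690,660],[45,633]])/5+[355,175]
print("fix top",rigid(L,ray(a,fx,.012)[:,:2]))
fs=np.array([[60,568],[187,125],[693,187],[634,648]])/6+[280,140]
print("fix side",rigid(L,ray(b,fs,.012)[:,:2]))
# lane
m=np.array([[71,50],[754,120],[724,390],[38,320]])/3.7+[105,195]
LL=np.array([[85,210],[85,-210],[-85,-210],[-85,210]])/1e3
th,t,e=rigid(LL,ray(a,m,.004)[:,:2]); print("lane",th,t,e)
R=np.array([[np.cos(th),-np.sin(th)],[np.sin(th),np.cos(th)]])
for uv,z in(((244.7-.0,260.7),.08),((280.1,260.7),.042),((211.8,251.2),.042),((170.1,247),.042)):
    p=ray(a,[uv],z)[0]; print("bump",p, R.T@(p[:2]-t))
for c in blobs(mask(a,(5,160,90),(16,255,255)),250):
    box=cv2.boxPoints(cv2.minAreaRect(c)); P=ray(a,box,.042)[:,:2]; e=np.diff(np.r_[P,P[:1]],axis=0); l=np.linalg.norm(e,axis=1); i=l.argmax()
    print(P.mean(0),np.round(l,3),"longdir deg",np.degrees(np.arctan2(*e[i][::-1]))%180)
for u in((485.9,255.7),(486.2,232.8)): print("btn",ray(a,[u],.094))
print("btn tri",tri(a,(485.9,255.7),b,(356.6,154.1)),tri(a,(486.2,232.8),b,(339.5,152.6)))
print("pad",tri(a,(413.1,250.5),b,(350.4,162.4)))
```

```text
fix top (np.float64(-0.034039123401338904), array([ 0.5567337 , -0.25881061]), array([0.00151385, 0.00023329, 0.00078308, 0.00141708]))
fix side (np.float64(-0.03658373676646507), array([ 0.55531418, -0.252871  ]), array([0.00141813, 0.00155938, 0.00138132, 0.00184545]))
lane -0.09738263462928838 [0.53197289 0.23101465] [0.00268804 0.00225732 0.00291864 0.00245922]
bump [0.51688347 0.14837821 0.08      ] [-0.00698328 -0.08371204]
bump [0.51784536 0.07629205 0.042     ] [ 0.0009829  -0.15536314]
bump [0.53773944 0.2249307  0.042     ] [ 0.00633076 -0.00549445]
bump [0.54639576 0.31555986 0.042     ] [0.00613431 0.08554696]
[0.51745202 0.1555227 ] [0.04 0.04 0.04 0.04] longdir deg 176.22603378070775
[0.5172542  0.07599961] [0.039 0.077 0.039 0.077] longdir deg 8.01033850181068
[0.53787497 0.22427645] [0.077 0.041 0.077 0.041] longdir deg 164.95877884376057
[0.54650789 0.31519821] [0.041 0.077 0.041 0.077] longdir deg 5.415469998432428
btn [[ 0.52963457 -0.35443595  0.094     ]]
btn [[ 0.57739412 -0.35564815  0.094     ]]
btn tri [ 0.52993839 -0.35461986  0.09347996] [ 0.57746323 -0.3567038   0.09108389]
pad [ 0.5352069  -0.17668705  0.2166613 ]
```

```bash
cat >> h.py <<'E'
FT=-0.034; FO=np.array([0.5567,-0.2588])
def fw(x,y,z,): # fixture mm -> world m
    c,s=np.cos(FT),np.sin(FT); return np.array([FO[0]+c*x/1e3-s*y/1e3,FO[1]+s*x/1e3+c*y/1e3,z/1e3])
def wf(p):
    d=np.asarray(p)[:2]-FO; c,s=np.cos(FT),np.sin(FT); return np.round(np.array([c*d[0]+s*d[1],-s*d[0]+c*d[1],p[2]])*1e3,1)
def Rdown(yaw): # tool y axis at heading yaw (world), z down
    y=np.array([np.cos(yaw),np.sin(yaw),0]); z=np.array([0,0,-1.]); return np.c_[np.cross(y,z),y,z]
def mv(p,R):
    o=ctrl.get_obs(); R0=Rn.from_rotvec(o["tool_rot"]).as_matrix()
    d=R0.T@(np.asarray(p)-o["tool_pos"])*100; r=np.degrees(Rn.from_matrix(R0.T@R).as_rotvec())/5
    print("row",np.round(d,2),np.round(r,2))
def st():
    o=ctrl.get_obs(); R0=Rn.from_rotvec(o["tool_rot"]).as_matrix()
    print("t",round(o["t"],2),"pos",np.round(o["tool_pos"],4),"fix",wf(o["tool_pos"]),"y",np.round(R0[:,1],3),"z",np.round(R0[:,2],3),"q",np.round(o["q"],3),"F",np.round(o["contact_force"],1),"op",round(o["opening"],4)); return o
E
python3 - <<'E'
from h import *
st()
for yaw in(FT,FT+np.pi): mv(fw(0,-99,160),Rdown(yaw))
E
```

```text
t 0.3 pos [ 0.2603 -0.5679  0.2308] fix [-285.7 -319.   230.8] y [ 0.417 -0.909 -0.001] z [-0.     0.001 -1.   ] q [-1.26   0.053  1.613  0.     1.476 -0.119] F [0.1 0.8 0.5] op 0.0852
row [35.39 -6.89  7.09] [-1.000e-02 -1.000e-02 -1.269e+01]
row [35.39 -6.89  7.09] [-1.000e-02  1.000e-02  2.331e+01]
```

Call:
{"op": "apply_moves", "data": {"rows": [[35.4,-6.9,0,0,0,-12.7],[35.4,-6.9,0,0,0,-12.7],[35.4,-6.9,0,0,0,-12.7],[35.4,-6.9,0,0,0,-12.7],[35.4,-6.9,0,0,0,-12.7],[35.4,-6.9,0,0,0,-12.7],[35.4,-6.9,0,0,0,-12.7],[35.4,-6.9,0,0,0,-12.7],[35.4,-6.9,0,0,0,-12.7],[35.4,-6.9,0,0,0,-12.7],[35.4,-6.9,0,0,0,-12.7],[35.4,-6.9,0,0,0,-12.7],[35.4,-6.9,7,0,0,-12.7],[35.4,-6.9,7,0,0,-12.7],[35.4,-6.9,7,0,0,-12.7]], "grip": 0}}

```text
t: 1.8
tool_pos: [0.5504, -0.3566, 0.1559]
tool_rot: [-2.253, -2.176, 0.001]
contact_force: [-0.5, 0.5, -0.1]
opening: 0.0855
```

Run:
```python
from h import *
st(); a=cam("top"); b=cam("side"); crop(a,340,150,560,330,3.5,"t1"); crop(b,260,0,480,250,2.4,"s1")
mv(fw(0,-99,63),Rdown(FT))
```

```text
t 1.8 pos [ 0.5504 -0.3566  0.1559] fix [ -3.  -98.  155.9] y [ 0.999 -0.035 -0.007] z [-0.007  0.006 -1.   ] q [-0.688  0.184  1.599  0.     1.368 -0.654] F [-0.5  0.5 -0.1] op 0.0855
row [0.05 0.03 9.84] [-0.   -0.01 -0.  ]
```

View pics/t1.png

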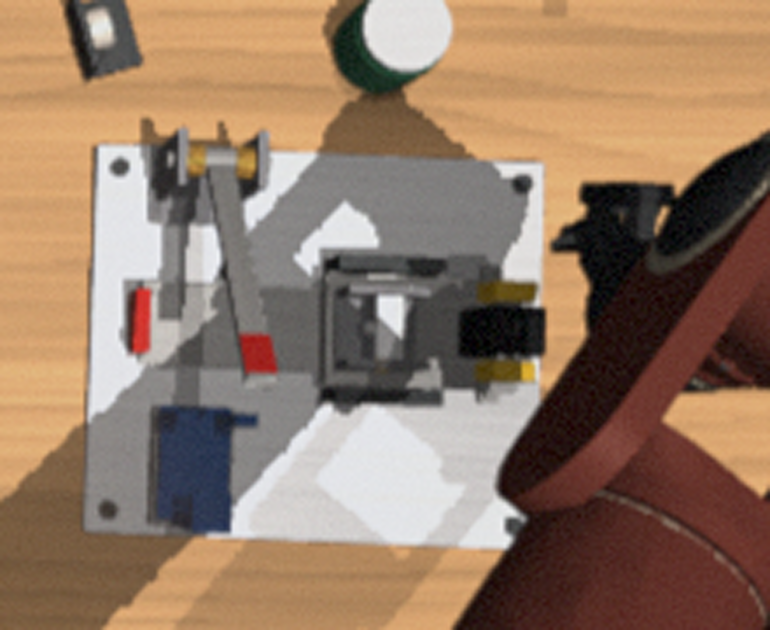

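View pics/s1.png

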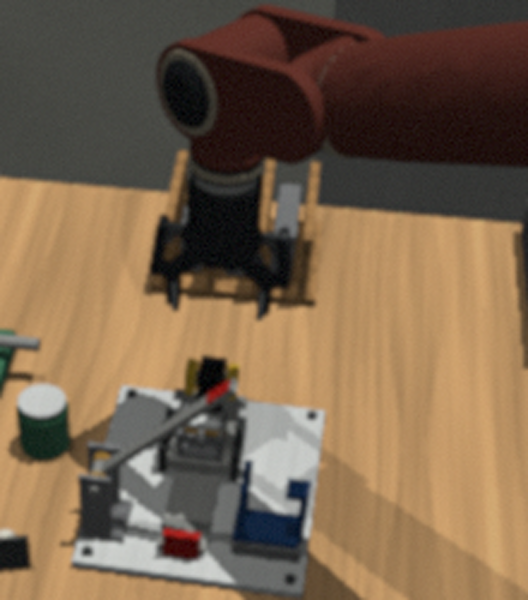

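Call:
{"op": "apply_moves", "data": {"rows": [[0,0,4,0,0,0],[0,0,7,0,0,0],[0,0,9,0,0,0],[0,0,9.8,0,0,0],[0,0,9.8,0,0,0],[0,0,9.8,0,0,0]]}}

```text
t: 2.5
tool_pos: [0.5543, -0.3595, 0.066]
tool_rot: [2.257, 2.181, 0.001]
contact_force: [-0.4, -0.2, 0.9]
opening: 0.0851
```

Run:
```python
from h import *
st(); b=cam("side"); crop(b,290,60,430,200,4.2,"s2"); st()
```

```text
t 2.5 pos [ 0.5543 -0.3595  0.066 ] fix [   1.  -100.7   66. ] y [ 0.999 -0.034  0.003] z [ 0.003 -0.002 -1.   ] q [-0.688  0.279  1.648  0.     1.211 -0.654] F [-0.4 -0.2  0.9] op 0.0851
t 2.55 pos [ 0.5544 -0.3595  0.0662] fix [   1.1 -100.7   66.2] y [ 0.999 -0.034  0.003] z [ 0.003 -0.002 -1.   ] q [-0.688  0.278  1.648  0.     1.211 -0.654] F [ 0.2 -1.4  0.1] op 0.0853
```

View pics/s2.png

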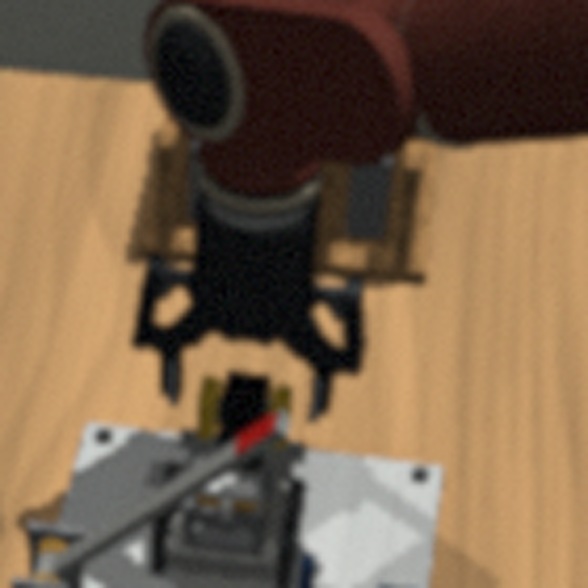

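Call:
{"op": "apply_moves", "data": {"rows": [[0,-0.1,0.4,0,0,0],[0,-0.1,0.4,0,0,0],[0,-0.1,0.4,0,0,0],[0,-0.1,0.4,0,0,0],[0,-0.1,0.4,0,0,0],[0,-0.1,0.4,0,0,0],[0,-0.1,0.4,0,0,0],[0,-0.1,0.4,0,0,0],[0,-0.1,0.4,0,0,0],[0,-0.1,0.4,0,0,0],[0,-0.1,0.4,0,0,0],[0,-0.1,0.4,0,0,0]], "grip": 1, "squeeze": 50}}

```text
t: 3.75
tool_pos: [0.5539, -0.3608, 0.0656]
tool_rot: [2.254, 2.179, -0.001]
contact_force: [-4.1, 0.4, 11.7]
opening: 0.0386
```

Run:
```python
from h import *
st(); b=cam("side"); crop(b,290,60,430,200,4.2,"s3"); a=cam("top"); crop(a,440,200,540,300,5,"t3");o=st(); print(o["wrist_torque"])
```

```text
t 3.75 pos [ 0.5539 -0.3608  0.0656] fix [   0.7 -102.1   65.6] y [ 0.999 -0.034  0.004] z [ 0.004 -0.005 -1.   ] q [-6.890e-01  2.790e-01  1.649e+00 -1.000e-03  1.208e+00 -6.550e-01] F [-4.1  0.4 11.7] op 0.0386
t 3.85 pos [ 0.554  -0.3608  0.0657] fix [   0.7 -102.1   65.7] y [ 0.999 -0.034  0.004] z [ 0.004 -0.005 -1.   ] q [-6.890e-01  2.790e-01  1.649e+00 -1.000e-03  1.208e+00 -6.550e-01] F [-5.1  0.9 11.9] op 0.0387
[ 0.20126702  0.90303421 -0.05438499]
```

View pics/s3.png

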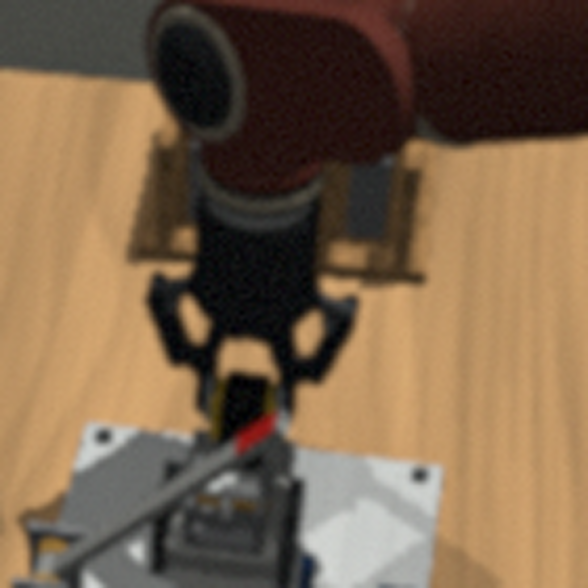

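View pics/t3.png

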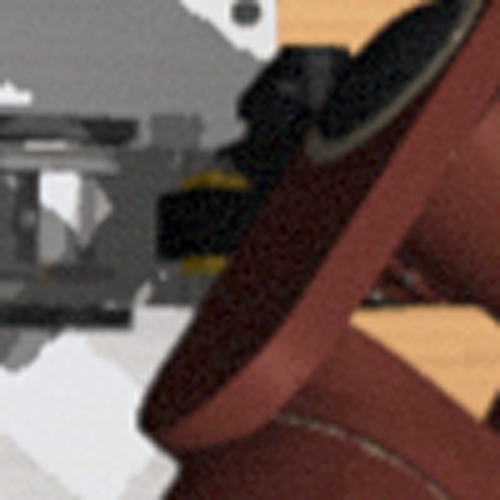

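Call:
{"op": "apply_moves", "data": {"rows": [[0.3,0,0,0,0,0],[0.7,0,0,0,0,0],[1.1,0,0,0,0,0],[1.5,0,0,0,0,0],[1.9,0,0,0,0,0],[2.3,0,0,0,0,0],[2.7,0,0,0,0,0],[3.1,0,0,0,0,0],[3.5,0,0,0,0,0],[3.9,0,0,0,0,0],[4.3,0,0,0,0,0],[4.7,0,0,0,0,0],[5.1,0,0,0,0,0],[5.5,0,0,0,0,0]]}}

```text
t: 5.25
tool_pos: [0.5558, -0.3057, 0.0658]
tool_rot: [2.254, 2.179, -0.001]
contact_force: [-3.1, -1.0, 5.6]
opening: 0.0387
```

Run:
```python
from h import *
st(); b=cam("side"); crop(b,240,60,430,250,4,"s4"); a=cam("top"); crop(a,350,150,540,310,4,"t4");o=st(); print(o["wrist_torque"])
```

```text
t 5.25 pos [ 0.5558 -0.3057  0.0658] fix [  0.7 -46.9  65.8] y [ 0.999 -0.034  0.004] z [ 0.004 -0.005 -1.   ] q [-0.619  0.222  1.717 -0.002  1.197 -0.585] F [-3.1 -1.   5.6] op 0.0387
t 5.35 pos [ 0.5559 -0.305   0.0657] fix [  0.7 -46.2  65.7] y [ 0.999 -0.034  0.004] z [ 0.004 -0.004 -1.   ] q [-6.190e-01  2.210e-01  1.718e+00 -1.000e-03  1.197e+00 -5.850e-01] F [-3.5  0.1  6.4] op 0.0383
[ 0.13091485  0.71216363 -0.02690441]
```

View pics/s4.png

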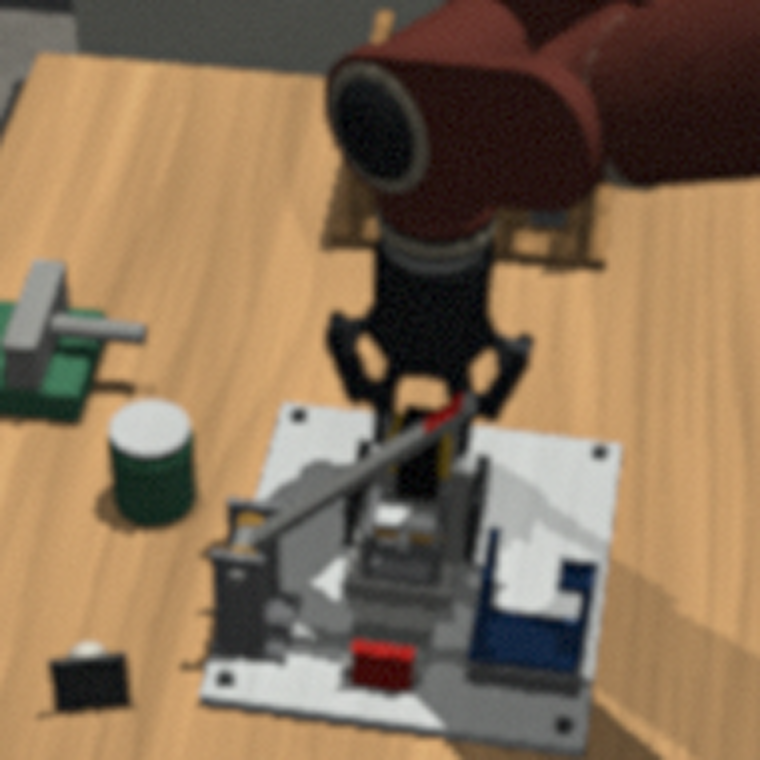

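View pics/t4.png

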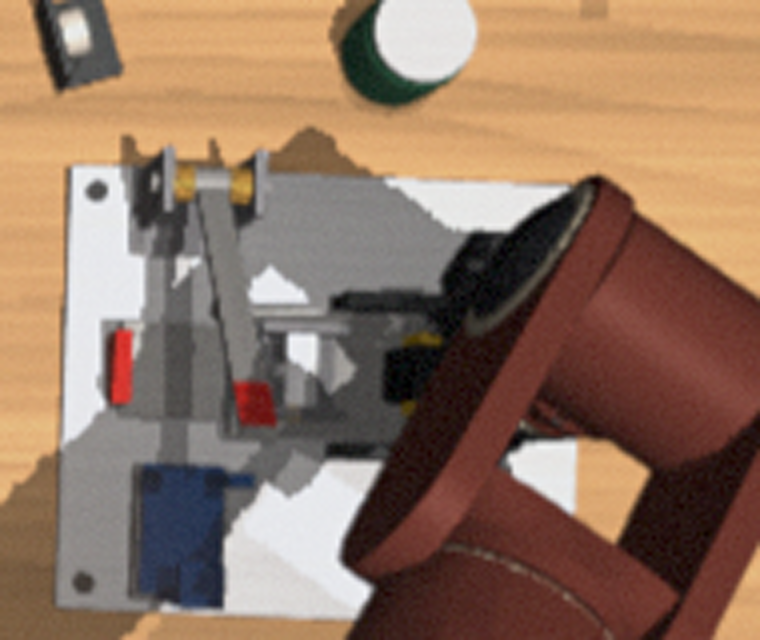

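Call:
{"op": "apply_moves", "data": {"rows": [[0.3,0,0,0,0,0],[0.7,0,0,0,0,0],[1.1,0,0,0,0,0],[1.5,0,0,0,0,0],[1.9,0,0,0,0,0],[2.3,0,0,0,0,0],[2.7,0,0,0,0,0],[3.1,0,0,0,0,0],[3.5,0,0,0,0,0],[3.9,0,0,0,0,0],[4.3,0,0,0,0,0]]}}

```text
t: 6.45
tool_pos: [0.5574, -0.2617, 0.0658]
tool_rot: [2.254, 2.18, 0.0]
contact_force: [-3.0, -1.0, 6.2]
opening: 0.0385
```

Run:
```python
from h import *
b=cam("side"); crop(b,240,60,430,250,4,"s5"); a=cam("top"); crop(a,350,150,540,310,4,"t5");o=st(); print(o["wrist_torque"])
```

```text
t 6.55 pos [ 0.5574 -0.261   0.0657] fix [ 0.7 -2.2 65.7] y [ 0.999 -0.033  0.004] z [ 0.004 -0.003 -1.   ] q [-0.559  0.182  1.764 -0.     1.192 -0.525] F [-3.6  1.4  5.9] op 0.0381
[ 0.04722351  0.60246792 -0.08221659]
```

View pics/s5.png

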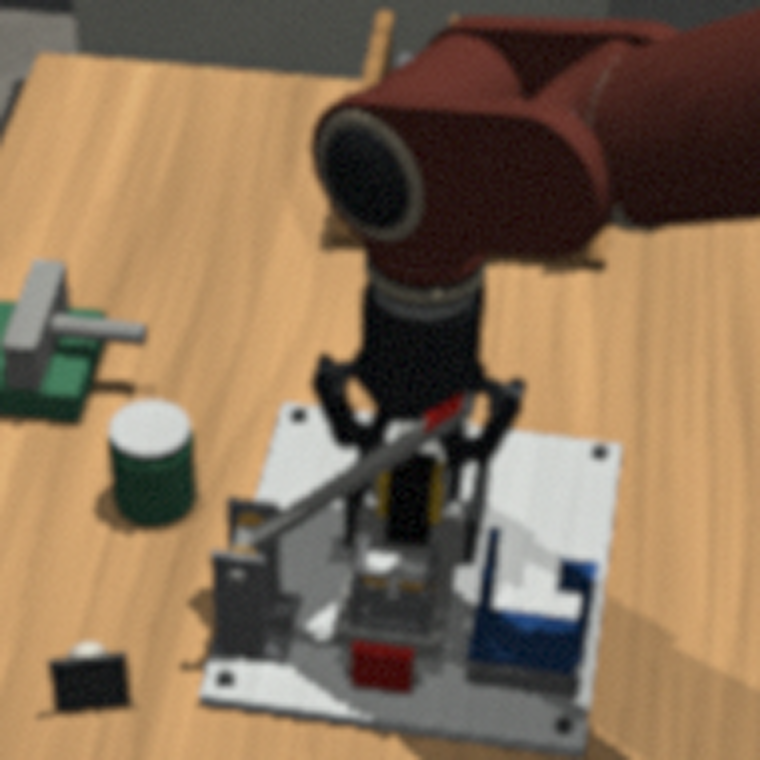

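View pics/t5.png

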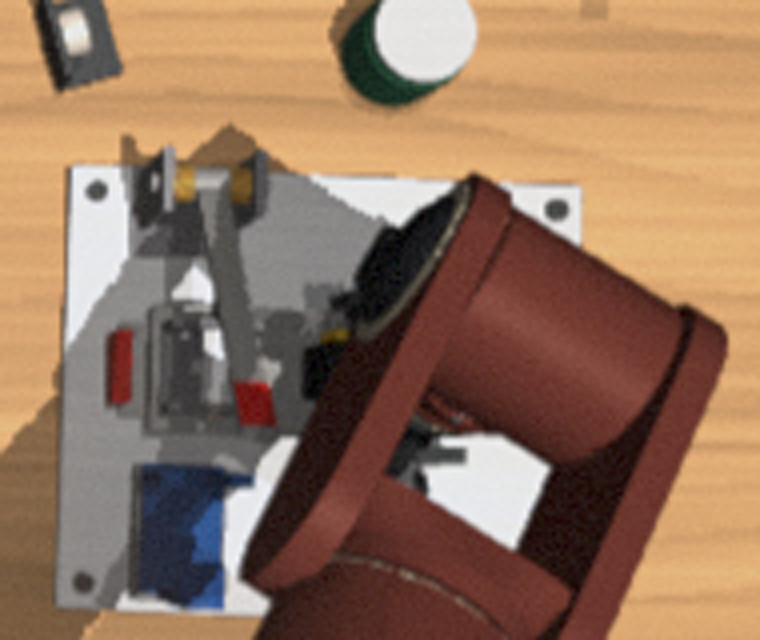

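Call:
{"op": "apply_moves", "data": {"rows": [[0.3,0,0,0,0,0],[0.6,0,0,0,0,0],[0.9,0,0,0,0,0],[1.2,0,0,0,0,0],[1.5,0,0,0,0,0],[1.7,0,0,0,0,0],[1.7,0,0,0,0,0]]}}

```text
t: 7.25
tool_pos: [0.5577, -0.2508, 0.0659]
tool_rot: [2.246, 2.173, -0.013]
contact_force: [-2.5, -24.8, -3.5]
opening: 0.0387
```

Call:
{"op": "apply_moves", "data": {"rows": [[0.2,0,0,0,0,0],[0.4,0,0,0,0,0],[0.6,0,0,0,0,0],[0.6,0,0,0,0,0]]}}

```text
t: 7.65
tool_pos: [0.5577, -0.2509, 0.0659]
tool_rot: [2.239, 2.166, -0.026]
contact_force: [-2.5, -22.7, -3.4]
opening: 0.0384
```

Run:
```python
from h import *
b=cam("side"); crop(b,240,60,430,250,4,"s6"); a=cam("top"); crop(a,350,150,540,310,4,"t6");o=st(); print(o["wrist_torque"])
```

```text
t 7.75 pos [ 0.5577 -0.2509  0.0659] fix [ 0.7  8.  65.9] y [ 0.999 -0.033  0.007] z [ 0.006 -0.03  -1.   ] q [-0.534  0.165  1.782 -0.025  1.174 -0.491] F [ -2.9 -22.1  -2.8] op 0.0384
[-3.27441343  0.54634894 -0.08405264]
```

View pics/s6.png

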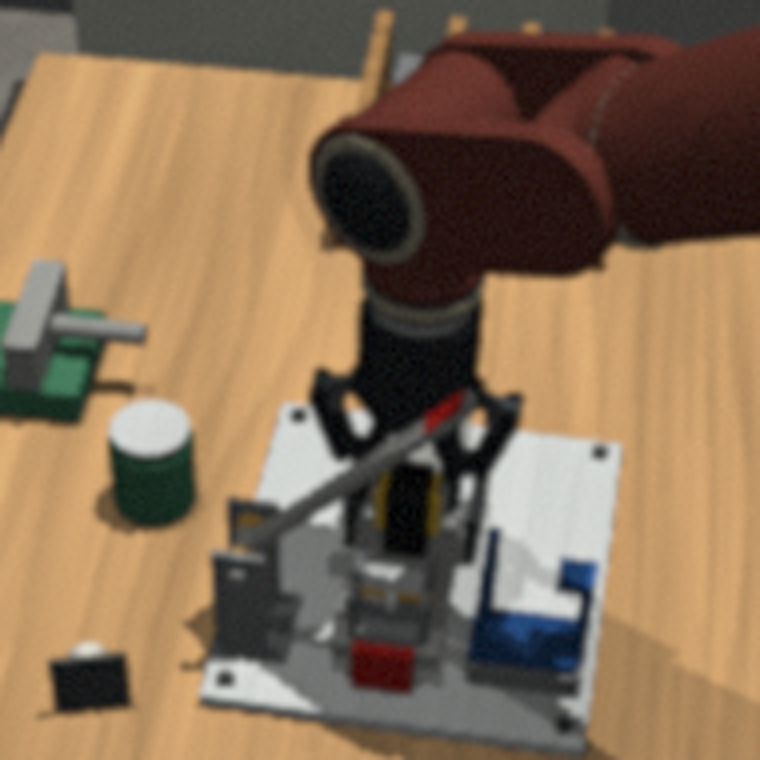

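View pics/t6.png

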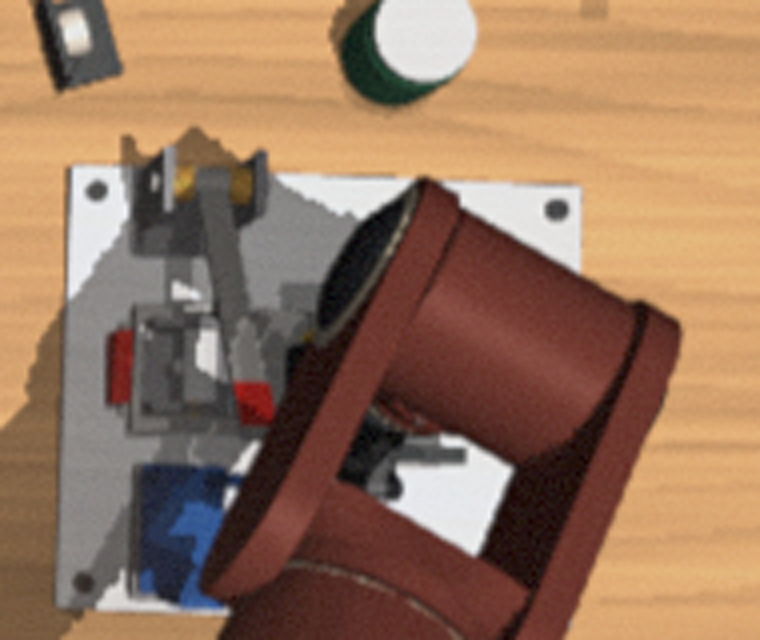

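Call:
{"op": "apply_moves", "data": {"rows": [[0,0,0,0,0,0],[0,0,0,0,0,0],[0,0,0,0,0,0],[0,0,0,0,0,0],[0,0,0,0,0,0],[0,0,0,0,0,0],[0,0,0,0,0,0],[0,0,0,0,0,0],[0,0,0,0,0,0],[0,0,0,0,0,0]], "grip": 0}}

```text
t: 8.75
tool_pos: [0.5577, -0.2509, 0.0659]
tool_rot: [2.239, 2.166, -0.025]
contact_force: [-0.6, 0.5, 0.6]
opening: 0.0853
```

Run:
```python
from h import *
st()
mv(fw(0,-10,66),Rdown(FT))
mv(fw(0,-10,250),Rdown(FT))
```

```text
t 8.75 pos [ 0.5577 -0.2509  0.0659] fix [ 0.7  8.  65.9] y [ 0.999 -0.033  0.007] z [ 0.006 -0.03  -1.   ] q [-0.534  0.165  1.782 -0.024  1.174 -0.491] F [-0.6  0.5  0.6] op 0.0853
row [-1.8  -0.07  0.04] [0.08 0.34 0.01]
row [ -2.34   0.06 -18.35] [0.08 0.34 0.01]
```

Call:
{"op": "apply_moves", "data": {"rows": [[-1.8,0,0,0,0.3,0],[-2,0,-4,0,0.3,0],[-2.3,0,-9,0,0.3,0],[-2.3,0,-14,0,0.3,0],[-2.3,0,-18,0,0.3,0],[-7,-4,-18,0,0.3,0],[-12,-8,-18,0,0.3,0],[-17,-12,-18,0,0.3,0],[-20,-12,-18,0,0.3,0],[-20,-12,-18,0,0.3,0]], "grip": 1}}

```text
t: 9.75
tool_pos: [0.4275, -0.4447, 0.2511]
tool_rot: [2.257, 2.173, 0.002]
contact_force: [0.1, -0.3, 0.6]
opening: 0.0002
```

Run:
```python
from h import *
st()
b=cam("side"); crop(b,240,60,430,250,4,"s7"); a=cam("top"); crop(a,355,175,505,315,5,"t7")
for im,n in((a,"t"),(b,"s")):
  for nm,lo,hi in(("yellow",(20,120,60),(35,255,255)),("red",(0,170,60),(4,255,255)),("blue",(105,120,50),(125,255,255))):
    for c in blobs(mask(im,lo,hi),8):
        x,y,w,h_=cv2.boundingRect(c); M=cv2.moments(c); 
        if (n=="t" and 360<x<500 and y>175) or (n=="s" and 290<x<400 and y<250 and y>140): print(n,nm,np.round([M['m10']/M['m00'],M['m01']/M['m00']],1),(x,y,w,h_))
```

```text
t 9.75 pos [ 0.4275 -0.4447  0.2511] fix [-122.8 -190.2  251.1] y [ 0.999 -0.038  0.007] z [ 0.007 -0.005 -1.   ] q [-0.927  0.017  1.616  0.002  1.5   -0.889] F [ 0.1 -0.3  0.6] op 0.0002
t yellow [432.9 253.4] (425, 250, 16, 7)
t yellow [433.4 230.4] (426, 227, 16, 8)
t red [413.  250.5] (409, 246, 10, 10)
t red [379.9 240.8] (378, 233, 5, 17)
t blue [396.5 282.6] (385, 266, 21, 36)
s yellow [350.7 185. ] (348, 178, 6, 16)
s yellow [332.8 184.1] (330, 178, 7, 14)
s red [335.3 223.2] (328, 221, 15, 6)
s red [350.4 162.9] (347, 159, 8, 8)
s blue [371.2 219.9] (358, 213, 27, 15)
s blue [384.  203.6] (380, 200, 9, 8)
```

View pics/s7.png

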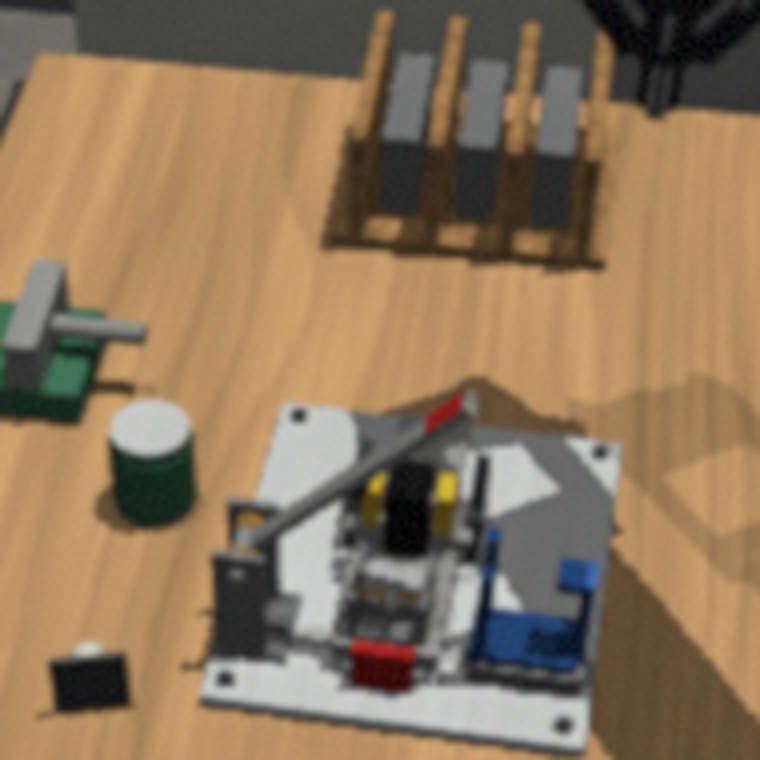

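View pics/t7.png

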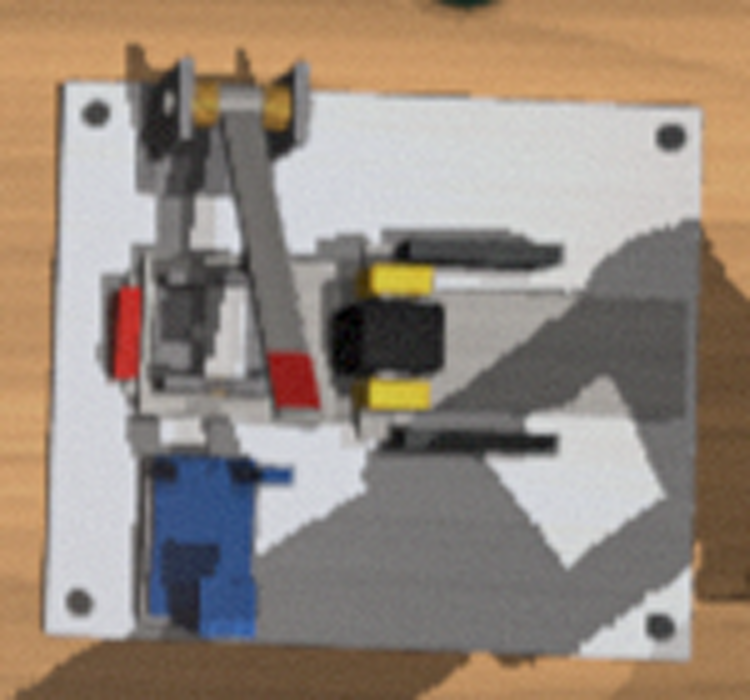

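Run:
```python
from h import *
b=cam("side"); crop(b,370,0,450,100,6,"s8"); a=cam("top"); crop(a,460,230,580,360,5,"t8")
print(proj(b,ctrl.get_obs()["tool_pos"]),proj(a,ctrl.get_obs()["tool_pos"]))
```

```text
[[402.17250756  88.64315886]] [[567.55322637 310.27374042]]
```

View pics/s8.png

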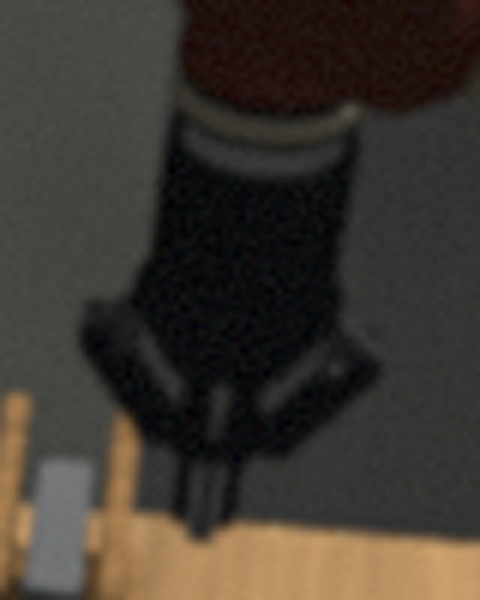

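Run:
```python
from h import *
mv(fw(-22,80.5,300),Rdown(FT-np.pi/2))
r=184
for th in np.arange(.8,-.03,-.1):
    x=95-r*np.cos(th)+4*np.sin(th)+11; z=86+r*np.sin(th)+4*np.cos(th); print(round(th,2),round(x,1),round(z,1))
```

```text
row [26.65  9.88 -4.93] [ 0.09 -0.04 18.01]
0.8 -19.3 220.8
0.7 -32.2 207.6
0.6 -43.6 193.2
0.5 -53.6 177.7
0.4 -61.9 161.3
0.3 -68.6 144.2
0.2 -73.5 126.5
0.1 -76.7 108.3
0.0 -78.0 90.0
```

Call:
{"op": "apply_moves", "data": {"rows": [[0,0,-5,0,0,2],[5,2,-5,0,0,4],[10,4,-5,0,0,6],[14,5,-5,0,0,8],[18,6.5,-5,0,0,10],[21,8,-5,0,0,12],[24,9,-5,0,0,14],[26.6,9.9,-5,0,0,16],[26.6,9.9,-5,0,0,18],[26.6,9.9,-5,0,0,18],[26.6,9.9,-5,0,0,18],[26.6,9.9,-5,0,0,18]], "grip": 0.93}}

```text
t: 11.15
tool_pos: [0.5379, -0.1761, 0.3006]
tool_rot: [3.139, -0.047, 0.011]
contact_force: [0.1, 0.4, -0.3]
opening: 0.0055
```

Run:
```python
from h import *
st(); b=cam("side"); crop(b,290,20,430,220,4,"s9");st()
mv(fw(-22,80.5,232),Rdown(FT-np.pi/2))
```

```text
t 11.15 pos [ 0.5379 -0.1761  0.3006] fix [-21.6  82.  300.6] y [-0.03  -1.     0.002] z [ 0.007 -0.002 -1.   ] q [-4.480e-01 -1.250e-01  1.671e+00  1.000e-03  1.587e+00  1.153e+00] F [ 0.1  0.4 -0.3] op 0.0055
t 11.2 pos [ 0.5379 -0.1765  0.3006] fix [-21.6  81.6 300.6] y [-0.029 -1.     0.002] z [ 0.007 -0.002 -1.   ] q [-4.490e-01 -1.240e-01  1.671e+00  1.000e-03  1.587e+00  1.151e+00] F [-0.4 -0.2  0.1] op 0.0063
row [-0.09  0.1   6.86] [ 0.02 -0.08  0.06]
```

View pics/s9.png

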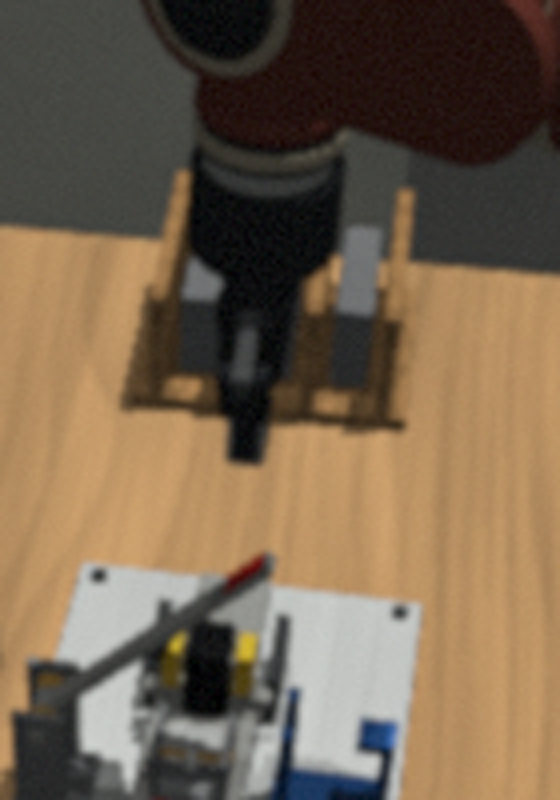

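Call:
{"op": "apply_moves", "data": {"rows": [[0,0.1,4,0,0,0],[0,0.1,7.2,0,0,0],[-0.3,0.1,8,0,0,0],[-0.7,0.1,8.8,0,0,0],[-1.1,0.1,9.3,0,0,0],[-1.6,0.1,10,0,0,0],[-2.2,0.1,10.8,0,0,0],[-2.7,0.1,11.5,0,0,0],[-3.2,0.1,12.3,0,0,0]]}}

```text
t: 12.1
tool_pos: [0.5063, -0.1771, 0.1774]
tool_rot: [3.138, -0.046, 0.012]
contact_force: [0.6, 1.4, 5.0]
opening: 0.0064
```

Run:
```python
from h import *
st(); b=cam("side"); crop(b,280,60,430,260,4,"s10");a=cam("top"); crop(a,340,175,490,315,4,"t10");st()
```

```text
t 12.1 pos [ 0.5063 -0.1771  0.1774] fix [-53.2  79.9 177.4] y [-0.029 -1.     0.003] z [ 0.008 -0.003 -1.   ] q [-4.760e-01 -1.260e-01  1.878e+00  1.000e-03  1.381e+00  1.124e+00] F [0.6 1.4 5. ] op 0.0064
t 12.2 pos [ 0.5054 -0.177   0.1758] fix [-54.1  80.  175.8] y [-0.03  -1.     0.002] z [ 0.005 -0.002 -1.   ] q [-0.476 -0.125  1.88   0.     1.381  1.124] F [-0.8 -0.3  3.1] op 0.0058
```

View pics/s10.png

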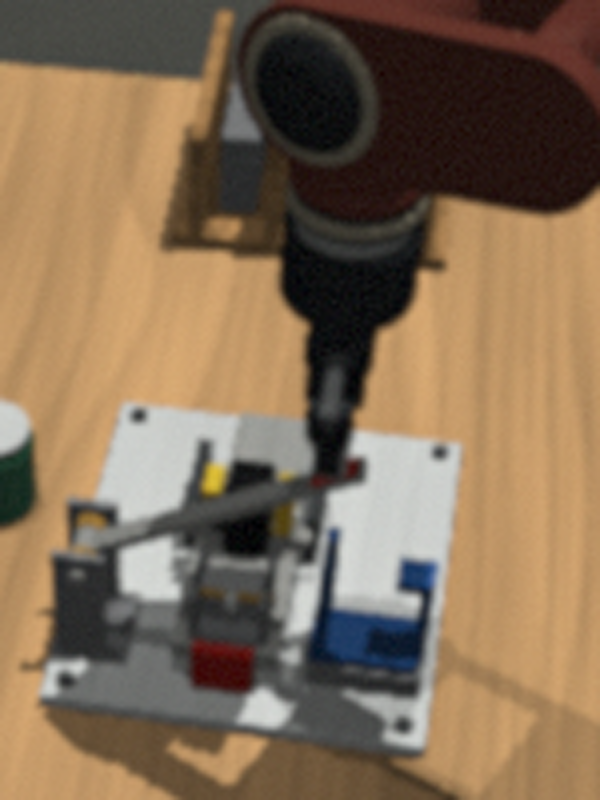

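View pics/t10.png

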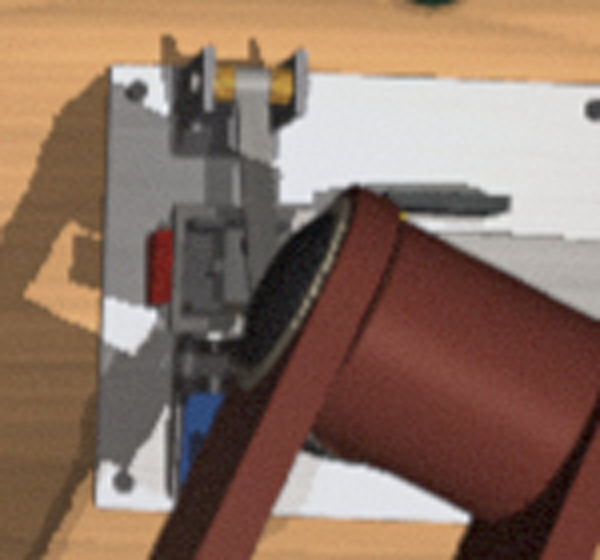

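Call:
{"op": "apply_moves", "data": {"rows": [[-0.4,0,0.7,0,0,0],[-0.8,0,1.5,0,0,0],[-1.2,0,2.3,0,0,0],[-1.5,0,3.2,0,0,0],[-1.8,0,4.1,0,0,0],[-2.1,0,5,0,0,0],[-2.3,0,5.8,0,0,0],[-2.5,0,6.6,0,0,0],[-2.6,0,7.1,0,0,0],[-2.6,0,7.1,0,0,0]]}}

```text
t: 13.2
tool_pos: [0.479, -0.1763, 0.1037]
tool_rot: [3.139, -0.046, 0.005]
contact_force: [1.4, -0.0, 4.6]
opening: 0.0058
```

Run:
```python
from h import *
b=cam("side"); crop(b,280,110,430,250,5,"s11");st()
```

```text
t 13.25 pos [ 0.4791 -0.1763  0.1042] fix [-80.4  79.8 104.2] y [-0.03  -1.     0.002] z [ 0.003 -0.002 -1.   ] q [-0.498 -0.111  1.993 -0.     1.256  1.102] F [ 0.7 -0.8  4.1] op 0.0062
```

View pics/s11.png

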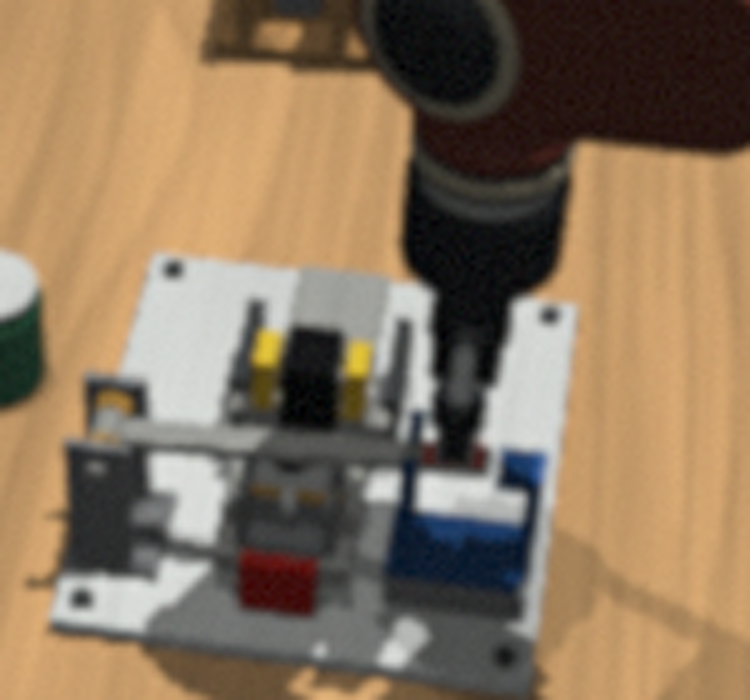

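Call:
{"op": "apply_moves", "data": {"rows": [[0,0,0.4,0,0,0],[0,0,0.8,0,0,0],[0,0,1.2,0,0,0],[0,0,1.5,0,0,0],[0,0,1.7,0,0,0],[0,0,1.7,0,0,0],[0,0,1.7,0,0,0]]}}

```text
t: 13.95
tool_pos: [0.4786, -0.1763, 0.0869]
tool_rot: [3.14, -0.046, 0.002]
contact_force: [-3.2, 0.9, 4.7]
opening: 0.0063
```

Run:
```python
from h import *
b=cam("side"); crop(b,280,110,430,250,5,"s12");st()
```

```text
t 14.0 pos [ 0.4787 -0.1763  0.087 ] fix [-80.8  79.8  87. ] y [-0.03  -1.     0.002] z [ 0.002 -0.002 -1.   ] q [-4.980e-01 -8.800e-02  2.004e+00 -1.000e-03  1.224e+00  1.102e+00] F [-4.1 -1.1  4.6] op 0.0059
```

View pics/s12.png

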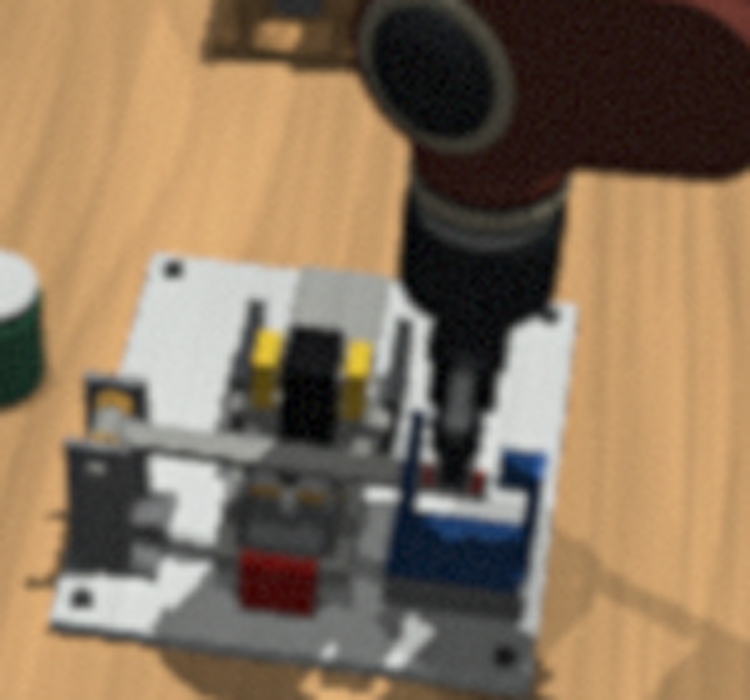

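Call:
{"op": "apply_moves", "data": {"rows": [[0.2,0,0,0,0,0],[0.4,0,0,0,0,0],[0.6,0,0,0,0,0],[0.8,0,0,0,0,0],[1.0,0,0,0,0,0],[1.2,0,0,0,0,0],[1.4,0,0,0,0,0],[1.6,0,0,0,0,0],[1.8,0,0,0,0,0],[1.9,0,0,0,0,0]]}}

```text
t: 15.0
tool_pos: [0.4976, -0.1769, 0.087]
tool_rot: [3.14, -0.046, 0.001]
contact_force: [-5.0, 0.4, 6.2]
opening: 0.0061
```

Run:
```python
from h import *
b=cam("side"); crop(b,280,110,430,250,5,"s13");st()
```

```text
t 15.05 pos [ 0.4977 -0.1768  0.087 ] fix [-61.8  79.9  87. ] y [-0.029 -1.     0.002] z [ 0.001 -0.002 -1.   ] q [-4.820e-01 -4.300e-02  1.961e+00 -1.000e-03  1.222e+00  1.119e+00] F [-4.9  0.1  5.2] op 0.006
```

View pics/s13.png

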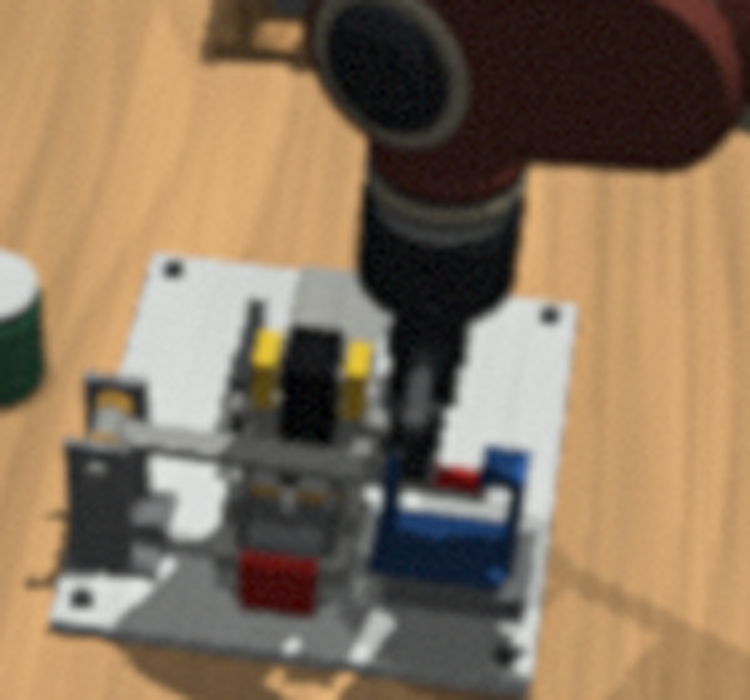

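Call:
{"op": "apply_moves", "data": {"rows": [[0.2,0,0,0,0,0],[0.4,0,0,0,0,0],[0.6,0,0,0,0,0],[0.6,0,0,0,0,0]]}}

```text
t: 15.45
tool_pos: [0.5037, -0.177, 0.087]
tool_rot: [3.14, -0.046, 0.0]
contact_force: [-3.8, 0.3, 4.5]
opening: 0.0058
```

Run:
```python
from h import *
b=cam("side"); crop(b,280,110,430,250,5,"s14");st()
```

```text
t 15.5 pos [ 0.5036 -0.177   0.087 ] fix [-55.8  79.9  87. ] y [-0.029 -1.     0.002] z [ 0.    -0.002 -1.   ] q [-4.770e-01 -2.900e-02  1.947e+00 -1.000e-03  1.222e+00  1.124e+00] F [-3.2  0.5  5.4] op 0.0054
```

View pics/s14.png

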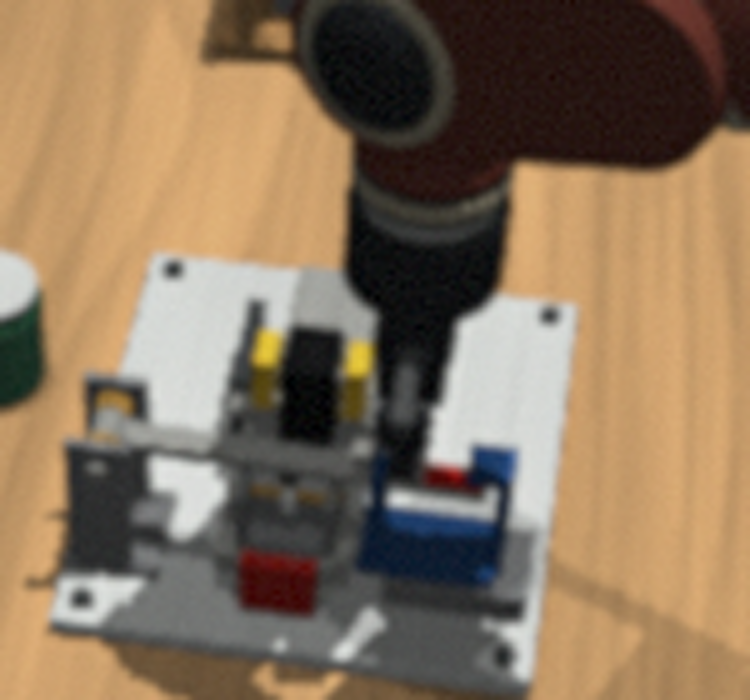

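Still sliding freely; not yet at its end.

Call:
{"op": "apply_moves", "data": {"rows": [[0.2,0,0,0,0,0],[0.4,0,0,0,0,0],[0.6,0,0,0,0,0],[0.7,0,0,0,0,0],[0.7,0,0,0,0,0]]}}

```text
t: 16.0
tool_pos: [0.5058, -0.1771, 0.0867]
tool_rot: [3.141, -0.046, -0.022]
contact_force: [-23.4, 0.3, 17.4]
opening: 0.006
```

Run:
```python
from h import *
b=cam("side"); crop(b,280,110,430,250,5,"s15");st()
```

```text
t 16.05 pos [ 0.5058 -0.1771  0.0867] fix [-53.6  79.9  86.7] y [-0.029 -1.     0.001] z [-0.014 -0.    -1.   ] q [-0.472 -0.015  1.934 -0.007  1.234  1.13 ] F [-24.3   1.4  16.9] op 0.0061
```

View pics/s15.png

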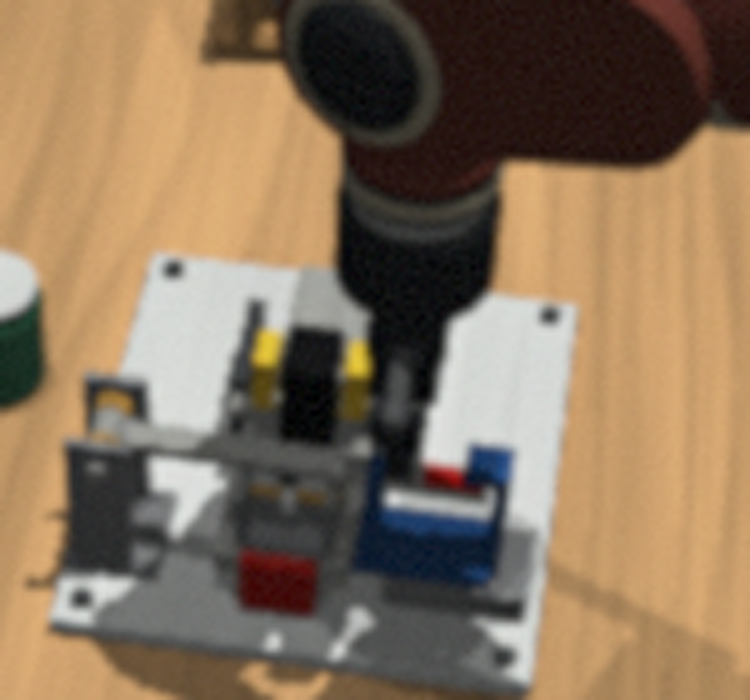

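Call:
{"op": "apply_moves", "data": {"rows": [[-0.2,0,0,0,0,0],[-0.4,0,0,0,0,0],[-0.4,0,-0.6,0,0,0],[-0.4,0,-1.5,0,0,0],[-0.4,0,-3,0,0,0],[-0.4,0,-6,0,0,0],[-0.4,0,-11,0,0,0],[-0.4,0,-16,0,0,0]]}}

```text
t: 16.85
tool_pos: [0.5031, -0.1764, 0.2478]
tool_rot: [-3.141, 0.046, 0.025]
contact_force: [1.3, -0.8, -0.0]
opening: 0.0062
```

Run:
```python
from h import *
b=cam("side"); crop(b,280,110,430,250,5,"s16");st()
a=cam("top"); cv2.imwrite("pics/t16.png",a["color"])
```

```text
t 16.9 pos [ 0.5074 -0.1785  0.2595] fix [-52.   78.6 259.5] y [-0.029 -1.     0.007] z [-0.    -0.007 -1.   ] q [-0.473 -0.174  1.783 -0.006  1.53   1.127] F [ 1.9 -1.4  5.8] op 0.0062
```

View pics/s16.png

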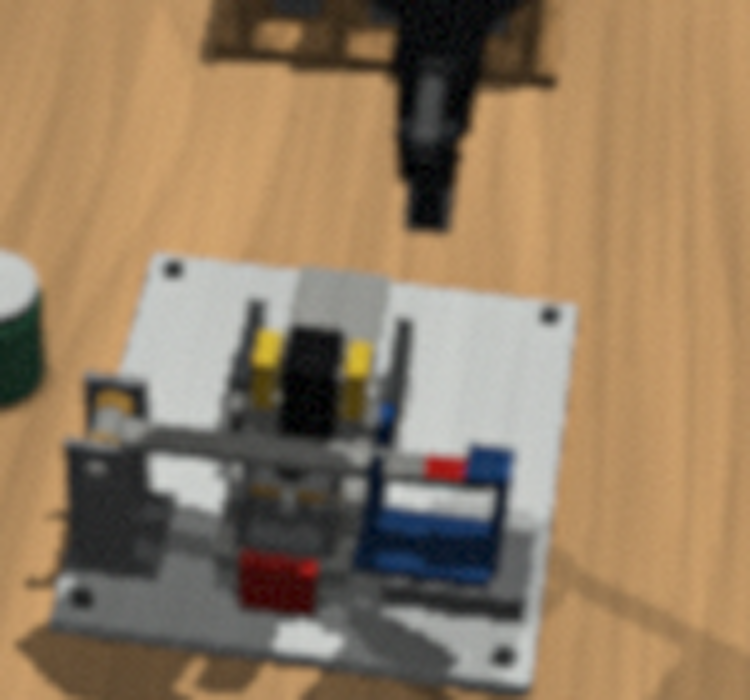

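View pics/t16.png

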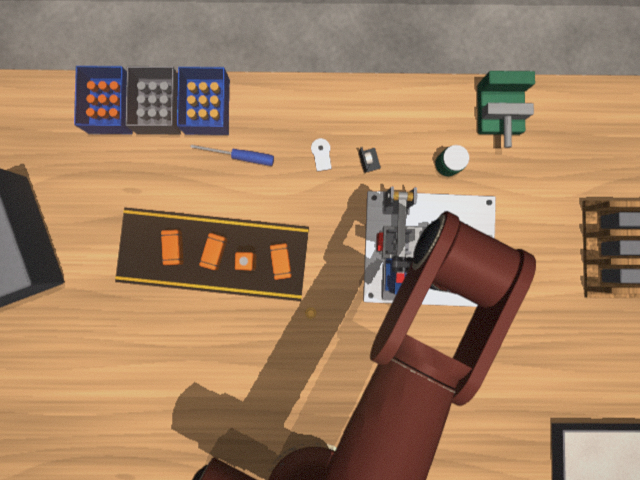

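Run:
```python
from h import *
D=np.array([(.053,1.613,1.476,.6247,.2308),(.278,1.648,1.211,.6608,.0662),(.222,1.717,1.197,.6343,.0658),(.165,1.782,1.174,.6115,.0659),(-.124,1.671,1.587,.566,.3006),(-.043,1.961,1.222,.528,.087),(-.111,1.993,1.256,np.hypot(.4791,.1763),.1042),(.182,1.764,1.192,np.hypot(.5574,.261),.0657)])
A=[];B=[]
for q2,q3,q5,r,z in D:
    s=q2+q3; w=s+q5
    A.append([np.sin(q2),np.sin(s),np.cos(s),1,0]);B.append(r)   # T*sin(w) ignored approx
    A.append([np.cos(q2),np.cos(s),-np.sin(s),0,1]);B.append(z)
x,res,rk,sv=np.linalg.lstsq(np.array(A),np.array(B),rcond=None); print("L2,L3,e,a,h-T",x,sv, np.abs(np.array(A)@x-B).max())
```

```text
L2,L3,e,a,h-T [ 0.42460581  0.60913032  0.09257489  0.00615082 -0.04296158] [4.88291846 3.9898156  0.29820841 0.2852568  0.26111124] 0.003086542337698117
```

```bash
cat >> h.py <<'E'
LT=-0.0974; LO=np.array([0.5320,0.2310])
def lane(p):
    d=np.asarray(p)[:2]-LO; c,s=np.cos(LT),np.sin(LT); return np.round(np.array([c*d[0]+s*d[1],-s*d[0]+c*d[1]])*1e3,1)
def lw(x,y):
    c,s=np.cos(LT),np.sin(LT); return LO+np.array([c*x-s*y,s*x+c*y])/1e3
def bumpers(im,zt=.042):
    out=[]
    for c in blobs(mask(im,(5,150,60),(16,255,255)),120):
        M=cv2.moments(c); 
        if M['m10']/M['m00']<115 or M['m01']/M['m00']<190: continue
        r=cv2.minAreaRect(c); box=cv2.boxPoints(r); rat=max(r[1])/min(r[1])
        z=.042 if rat>1.5 else .08
        P=ray(im,box,z)[:,:2]; e=np.diff(np.r_[P,P[:1]],axis=0); l=np.linalg.norm(e,axis=1); i=l.argmax()
        a=np.degrees(np.arctan2(*e[i][::-1])); a=(a+90)%180-90
        out.append((P.mean(0),a)); print(np.round(P.mean(0),4),"lane",lane(P.mean(0)),"size",np.round(np.sort(l)[::2],3),"ang",round(a,1),"z",z)
    return out
def Rtilt(ang,beta): # u heading deg, beta deg outward from down
    a,b=np.radians([ang,beta]); u=np.array([np.cos(a),np.sin(a),0]); z=np.sin(b)*u+np.array([0,0,-np.cos(b)]); y=np.array([u[1],-u[0],0]); return np.c_[np.cross(y,z),y,z],u
E
python3 - <<'E'
from h import *
a=cam("top"); B=bumpers(a); st()
C,ang=[b for b in B if abs(b[0][1]-.076)<.02][0]
R,u=Rtilt(ang,25); G=np.r_[C,0]-.024*u; G[2]=.030
T=G+.022*R[:,2]; print(T,G)
mv(T-.10*R[:,2],R); mv(T,R)
E
```

```text
[0.5168 0.148 ] lane [ -7. -84.] size [0.041 0.045] ang 85.5 z 0.08
[0.5175 0.0762] lane [   0.6 -155.5] size [0.04  0.078] ang 8.0 z 0.042
[0.5378 0.2231] lane [ 6.6 -7.3] size [0.044 0.078] ang -15.5 z 0.042
[0.5465 0.3125] lane [ 6.6 82.5] size [0.046 0.079] ang 4.2 z 0.042
t 17.0 pos [ 0.5062 -0.178   0.2528] fix [-53.3  79.1 252.8] y [-0.029 -1.     0.005] z [-0.005 -0.005 -1.   ] q [-0.473 -0.17   1.791 -0.006  1.523  1.127] F [ 0.4 -0.1 -0.3] op 0.0061
[0.50289228 0.07412366 0.01006123] [0.49368538 0.07282814 0.03      ]
row [ -5.15 -24.55  15.11] [ 0.47  5.05 -1.89]
row [ -0.95 -25.31  24.15] [ 0.47  5.05 -1.89]
```

Call:
{"op": "apply_moves", "data": {"rows": [[-2,-5,0,0,1,-0.5],[-4,-10,2,0.2,2,-1],[-5,-15,5,0.4,3,-1.5],[-5.1,-20,9,0.5,4,-1.9],[-5.1,-24.5,12,0.5,5,-1.9],[-5.1,-24.5,15,0.5,5,-1.9],[-5.1,-24.5,15,0.5,5,-1.9],[-5.1,-24.5,15,0.5,5,-1.9],[-5.1,-24.5,15,0.5,5,-1.9]], "grip": 0.33}}

```text
t: 17.9
tool_pos: [0.4627, 0.067, 0.1033]
tool_rot: [-3.03, -0.212, -0.668]
contact_force: [0.3, 0.7, 0.3]
opening: 0.0573
```

Run:
```python
from h import *
st()
C=np.array([.5173,.0760]);ang=8
R,u=Rtilt(ang,25); G=np.r_[C,0]-.024*u; G[2]=.030
T=G+.022*R[:,2]
mv(T,R); b=cam("side"); crop(b,270,120,450,340,3.5,"s17"); mv(T,R)
```

```text
t 17.9 pos [0.4627 0.067  0.1033] fix [-105.   322.5  103.3] y [ 0.14  -0.99  -0.002] z [ 0.416  0.061 -0.907] q [-0.07  -0.557  2.377  0.114  0.9    1.309] F [0.3 0.7 0.3] op 0.0573
row [-0.24 -0.11 10.17] [-0.02  0.03 -0.  ]
row [-0.35 -0.15 10.23] [-0.02  0.01 -0.01]
```

View pics/s17.png

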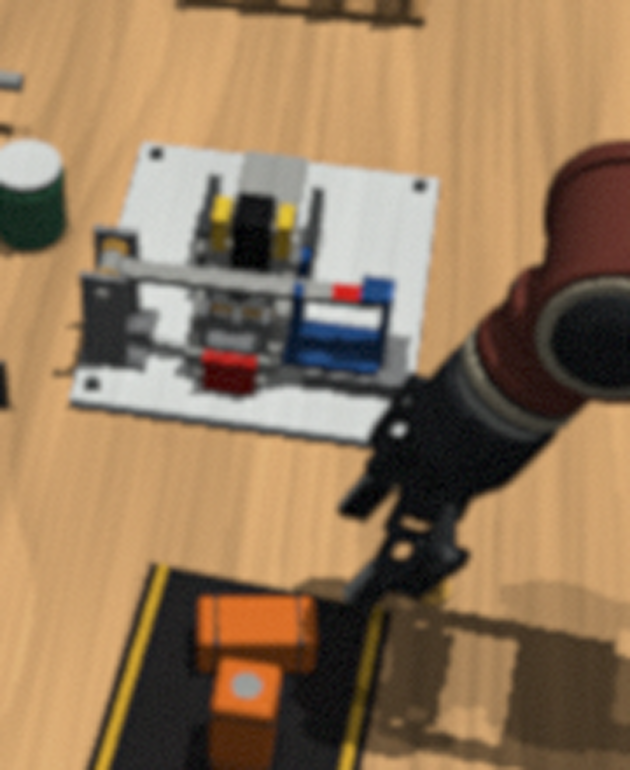

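Call:
{"op": "apply_moves", "data": {"rows": [[-0.1,0,3,0,0,0],[-0.2,-0.1,6,0,0,0],[-0.3,-0.1,8,0,0,0],[-0.3,-0.1,9.3,0,0,0],[-0.3,-0.1,10.2,0,0,0],[-0.3,-0.1,10.2,0,0,0],[-0.3,-0.1,10.2,0,0,0]]}}

```text
t: 18.65
tool_pos: [0.5048, 0.0725, 0.0122]
tool_rot: [-3.029, -0.209, -0.674]
contact_force: [-0.5, -0.8, -0.2]
opening: 0.0574
```

Run:
```python
from h import *
st(); b=cam("side"); crop(b,270,220,430,360,4.5,"s18");
```

```text
t 18.65 pos [0.5048 0.0725 0.0122] fix [-63.1 329.3  12.2] y [ 0.138 -0.99  -0.001] z [ 0.42   0.059 -0.906] q [-0.047 -0.226  2.321  0.137  0.62   1.291] F [-0.5 -0.8 -0.2] op 0.0574
```

View pics/s18.png

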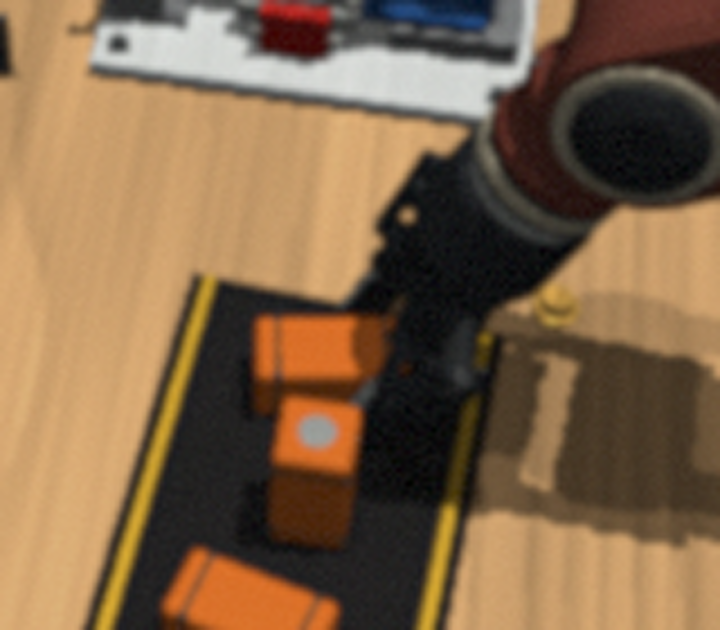

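Call:
{"op": "apply_moves", "data": {"rows": [[0,0,0,0,0,0],[0,0,0,0,0,0],[0,0,0,0,0,0],[0,0,0,0,0,0],[0,0,0,0,0,0],[0,0,0,0,0,0],[0,0,0,0,0,0]], "grip": 1, "squeeze": 60}}

```text
t: 19.4
tool_pos: [0.506, 0.0724, 0.0141]
tool_rot: [-3.029, -0.21, -0.679]
contact_force: [-3.5, -2.4, 6.8]
opening: 0.037
```

Run:
```python
from h import *
o=st(); p=o["tool_pos"]
mv(p+[0,0,.1],Rn.from_rotvec(o["tool_rot"]).as_matrix())
R,u=Rtilt(8,-65); G=np.r_[lw(0,-168),.071]; T=G+.022*R[:,2]; print(T)
mv(T+[0,0,.05],R)
```

```text
t 19.4 pos [0.506  0.0724 0.0141] fix [-61.9 329.3  14.1] y [ 0.138 -0.99  -0.   ] z [ 0.423  0.059 -0.904] q [-0.047 -0.229  2.32   0.136  0.62   1.292] F [-3.5 -2.4  6.8] op 0.037
row [ 4.27 -0.   -9.04] [0. 0. 0.]
[0.49591793 0.06102132 0.0617024 ]
row [ 3.12  0.99 -9.32] [-1.000e-02 -1.806e+01 -2.000e-02]
```

Call:
{"op": "apply_moves", "data": {"rows": [[1,0,-2.2,0,0,0],[3,0,-6.4,0,0,0],[5,0,-10.6,0,0,0],[6.4,0,-13.6,0,-1,0],[6.4,0.3,-13.6,0,-2.6,0],[6.4,0.6,-13.6,0,-4.2,0],[6.4,1,-13.6,0,-5.8,0],[6.4,1,-13.6,0,-7.4,0],[6.4,1,-13.6,0,-9,0],[6.4,1,-13.6,0,-10.6,0],[6.4,1,-13.6,0,-12.2,0],[6.4,1,-13.6,0,-13.8,0],[6.4,1,-13.6,0,-15.4,0],[6.4,1,-13.6,0,-17,0],[6.4,1,-13.6,0,-18,0],[6.4,1,-13.6,0,-18,0],[6.4,1,-13.6,0,-18,0]]}}

```text
t: 21.1
tool_pos: [0.5071, 0.0625, 0.1639]
tool_rot: [2.588, 0.179, -1.638]
contact_force: [0.2, -0.3, -1.4]
opening: 0.0372
```

Run:
```python
from h import *
o=st(); b=cam("side"); crop(b,200,120,420,340,3.4,"s19"); a=cam("top"); crop(a,105,130,405,330,2.6,"t19"); st()
R,u=Rtilt(8,-65); G=np.r_[lw(0,-168),.071]; T=G+.022*R[:,2]; print(T)
mv(T,R)
```

```text
t 21.1 pos [0.5071 0.0625 0.1639] fix [-60.5 319.4 163.9] y [ 0.138 -0.99  -0.   ] z [-0.895 -0.124 -0.428] q [ 0.03   0.566  1.384 -0.132  2.314  1.434] F [ 0.2 -0.3 -1.4] op 0.0372
t 21.2 pos [0.5075 0.0625 0.1655] fix [-60.1 319.4 165.5] y [ 0.138 -0.99   0.   ] z [-0.894 -0.124 -0.43 ] q [ 0.03   0.563  1.383 -0.132  2.315  1.434] F [ 0.4  0.1 -1. ] op 0.0374
[0.49591793 0.06102132 0.0617024 ]
row [ 8.87 -0.02  5.52] [-0.01 -0.1  -0.01]
```

View pics/s19.png

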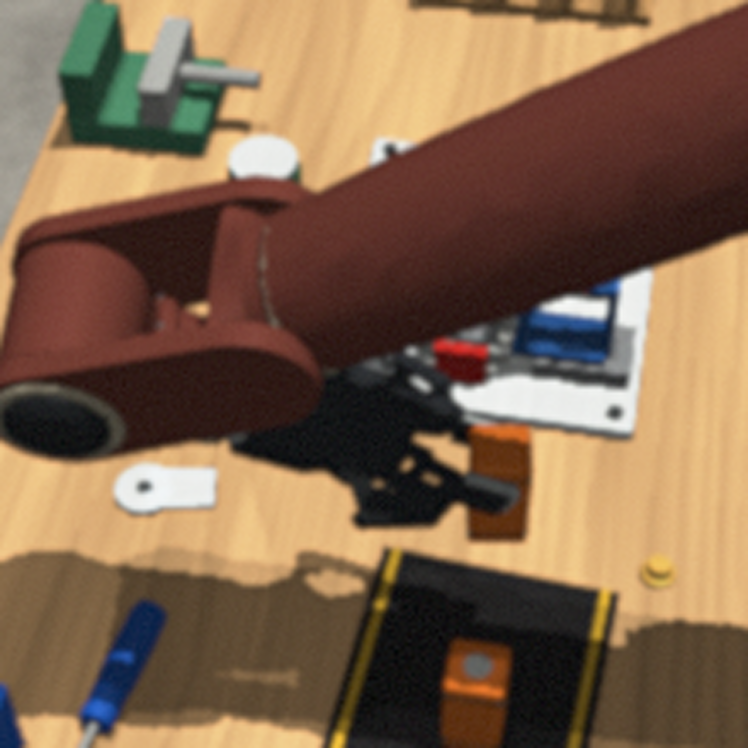

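View pics/t19.png

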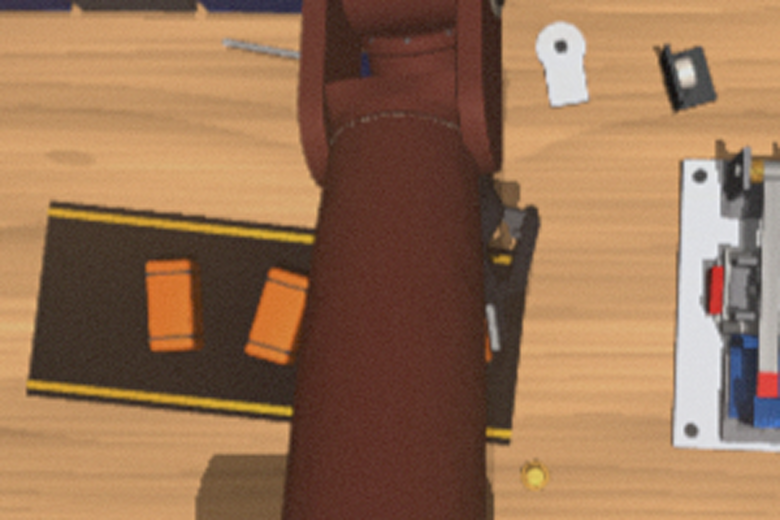

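Call:
{"op": "apply_moves", "data": {"rows": [[2,0,1.2,0,0,0],[4,0,2.5,0,0,0],[6,0,3.9,0,0,0],[7.2,0,4.7,0,0,0],[7.7,0,4.95,0,0,0],[7.7,0,4.95,0,0,0],[7.7,0,4.95,0,0,0]]}}

```text
t: 21.9
tool_pos: [0.4969, 0.0609, 0.0759]
tool_rot: [2.592, 0.179, -1.631]
contact_force: [-0.4, 0.1, -1.0]
opening: 0.0372
```

Run:
```python
from h import *
o=st(); b=cam("side"); crop(b,270,200,430,360,4.5,"s20"); st()
R,u=Rtilt(8,-65); G=np.r_[lw(0,-168),.071]; T=G+.022*R[:,2]; print(T)
mv(T,R)
```

```text
t 21.9 pos [0.4969 0.0609 0.0759] fix [-70.6 317.5  75.9] y [ 0.138 -0.99   0.   ] z [-0.893 -0.124 -0.432] q [ 0.029  0.659  1.416 -0.121  2.185  1.454] F [-0.4  0.1 -1. ] op 0.0372
t 21.95 pos [0.497  0.0609 0.076 ] fix [-70.6 317.5  76. ] y [ 0.138 -0.99   0.   ] z [-0.893 -0.124 -0.433] q [ 0.029  0.659  1.416 -0.121  2.185  1.454] F [-0.2  0.1 -1.1] op 0.0374
[0.49591793 0.06102132 0.0617024 ]
row [ 1.24 -0.02  0.71] [-0.01 -0.13 -0.01]
```

View pics/s20.png

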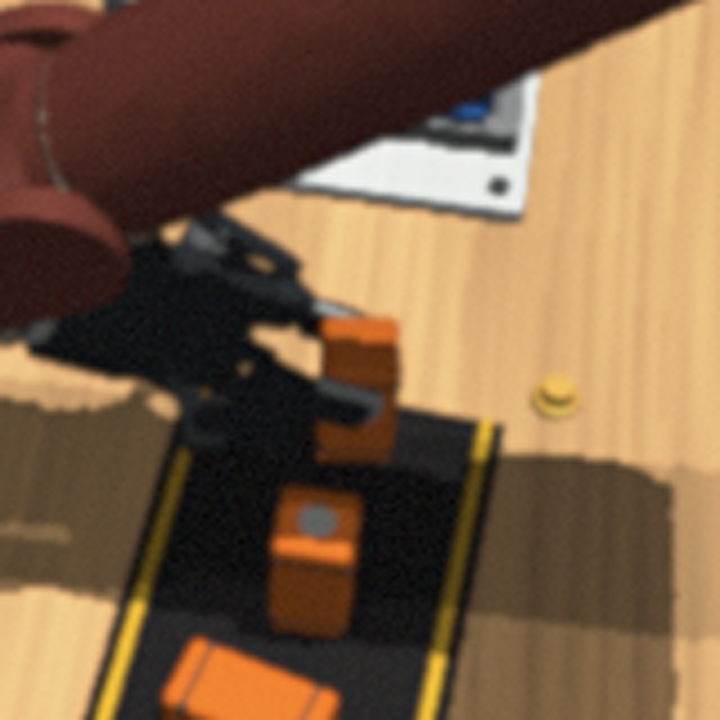

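Call:
{"op": "apply_moves", "data": {"rows": [[0.35,0,0.2,0,0,0],[0.7,0,0.4,0,0,0],[1.0,0,0.6,0,0,0],[1.2,0,0.7,0,0,0],[1.2,0,0.7,0,0,0]]}}

```text
t: 22.45
tool_pos: [0.4955, 0.0608, 0.0616]
tool_rot: [2.591, 0.179, -1.633]
contact_force: [-0.4, -0.0, -0.9]
opening: 0.0376
```

Call:
{"op": "apply_moves", "data": {"rows": [[0.2,0,0.1,0,0,0],[0.4,0,0.2,0,0,0],[0.4,0,0.2,0,0,0]]}}

```text
t: 22.75
tool_pos: [0.4952, 0.0607, 0.0567]
tool_rot: [2.591, 0.179, -1.633]
contact_force: [0.1, 0.3, -1.0]
opening: 0.0369
```

Call:
{"op": "apply_moves", "data": {"rows": [[0.2,0,0.1,0,0,0],[0.4,0,0.2,0,0,0],[0.4,0,0.2,0,0,0]]}}

```text
t: 23.05
tool_pos: [0.4956, 0.0608, 0.0542]
tool_rot: [2.589, 0.178, -1.636]
contact_force: [0.6, 0.8, 6.0]
opening: 0.037
```

Run:
```python
from h import *
o=st(); b=cam("side"); crop(b,270,200,430,360,4.5,"s21"); st()
```

```text
t 23.05 pos [0.4956 0.0608 0.0542] fix [-72.  317.3  54.2] y [ 0.137 -0.991  0.001] z [-0.895 -0.124 -0.429] q [ 0.029  0.69   1.414 -0.119  2.159  1.458] F [0.6 0.8 6. ] op 0.037
t 23.1 pos [0.4955 0.0608 0.0542] fix [-72.  317.3  54.2] y [ 0.138 -0.99   0.001] z [-0.894 -0.124 -0.429] q [ 0.029  0.69   1.414 -0.119  2.159  1.458] F [0.4 0.6 5.3] op 0.0372
```

View pics/s21.png

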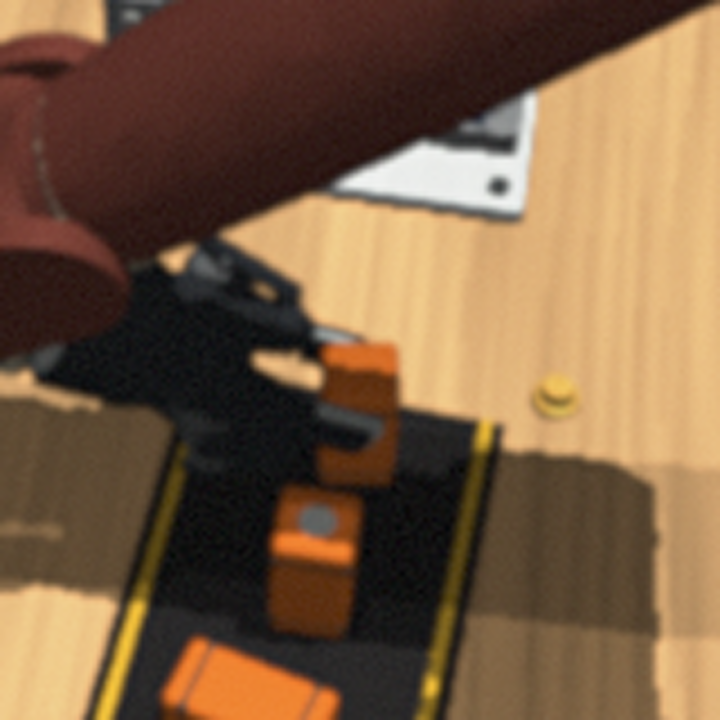

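Call:
{"op": "apply_moves", "data": {"rows": [[0,0,0,0,0,0],[0,0,0,0,0,0],[0,0,0,0,0,0],[0,0,0,0,0,0],[0,0,0,0,0,0]], "grip": 0.35}}

```text
t: 23.6
tool_pos: [0.4954, 0.0608, 0.054]
tool_rot: [2.589, 0.178, -1.636]
contact_force: [-0.0, -0.2, -0.9]
opening: 0.0556
```

Call:
{"op": "apply_moves", "data": {"rows": [[0,0,-1,0,0,0],[0,0,-3,0,0,0],[0,0,-5,0,0,0],[-1,0,-8,0,0,0],[-4,0,-12,0,0,0],[-8,0,-14,0,0,0],[-12,0,-14,0,0,0]]}}

```text
t: 24.3
tool_pos: [0.5717, 0.0713, 0.2253]
tool_rot: [2.592, 0.178, -1.631]
contact_force: [1.2, 0.3, -0.3]
opening: 0.0557
```

Run:
```python
from h import *
o=st(); b=cam("side"); crop(b,230,150,430,450,2.5,"s22"); a=cam("top");cv2.imwrite("pics/t22.png",a["color"]); bumpers(a)
```

```text
t 24.3 pos [0.5717 0.0713 0.2253] fix [  3.8 330.5 225.3] y [ 0.138 -0.99   0.001] z [-0.893 -0.124 -0.433] q [ 0.039  0.637  1.168 -0.142  2.453  1.419] F [ 1.2  0.3 -0.3] op 0.0557
[0.5064 0.0547] lane [  -8.3 -178. ] size [0.022 0.039] ang 0.4 z 0.042
[0.5235 0.226 ] lane [-8.  -5.8] size [0.06  0.105] ang 21.7 z 0.042
[0.5467 0.3122] lane [ 6.7 82.2] size [0.046 0.079] ang 3.9 z 0.042
```

View pics/s22.png

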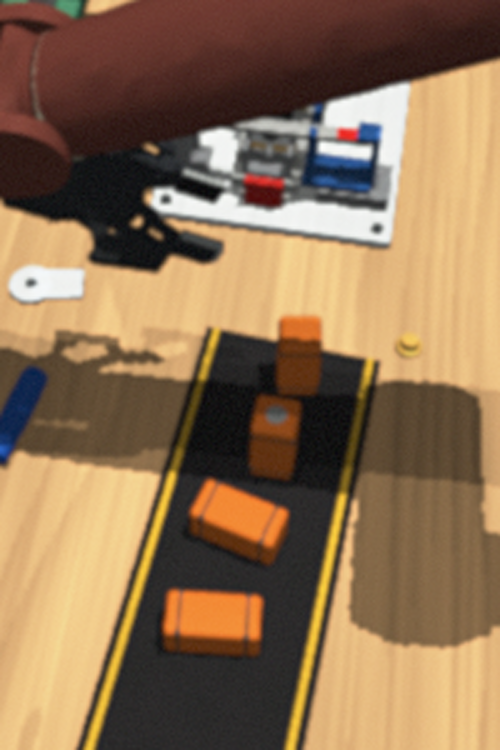

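View pics/t22.png

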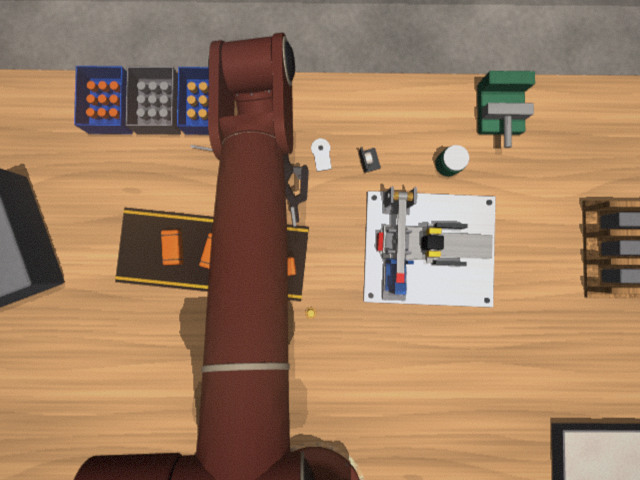

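Run:
```python
from h import *
C=np.array([.5379,.2243]);ang=-15.3
R,u=Rtilt(ang,25); G=np.r_[C,0]-.025*u; G[2]=.030
T=G+.022*R[:,2]; print(T)
mv(T-.13*R[:,2]+[0,0,.05],R); mv(T,R)
R2,_=Rtilt(ang,-20); mv([.5,.15,.28],R2)
```

```text
[0.52275414 0.22844344 0.01006123]
row [  1.23 -18.4    9.2 ] [ 1.74 17.53  4.83]
row [ 18.53 -16.27  12.03] [ 1.74 17.53  4.83]
row [-7.18 -8.76  3.19] [3.2  8.67 3.52]
```

Call:
{"op": "apply_moves", "data": {"rows": [[-2,-2,0.8,0.16,1.6,0.44],[-4,-4,1.6,0.32,3.2,0.88],[-5.5,-6,2.4,0.48,4.8,1.3],[-7,-8,3,0.64,6.4,1.76],[-7,-10,3.5,0.8,8,2.2],[-6,-12,4.5,0.95,9.6,2.6],[-4.5,-14,5.5,1.1,11.2,3.1],[-3,-16,6.5,1.27,12.8,3.5],[-1,-17.5,7.5,1.43,14.4,4],[0.5,-18.4,8.5,1.6,16,4.4],[1.2,-18.4,9.2,1.74,17.5,4.8],[1.2,-18.4,9.2,1.74,17.5,4.8],[1.2,-18.4,9.2,1.74,17.5,4.8],[1.2,-18.4,9.2,1.74,17.5,4.8]], "grip": 0.33}}

```text
t: 25.8
tool_pos: [0.4717, 0.2433, 0.1807]
tool_rot: [2.989, -0.4, 0.661]
contact_force: [-0.0, 0.8, 0.1]
opening: 0.057
```

Run:
```python
from h import *
st(); b=cam("side"); crop(b,270,200,430,430,3,"s23"); a=cam("top");bumpers(a); crop(a,105,130,405,330,2.6,"t23")
C=np.array([.5379,.2243]);ang=-15.3
R,u=Rtilt(ang,25); G=np.r_[C,0]-.025*u; G[2]=.030
T=G+.022*R[:,2]; mv(T-.06*R[:,2],R); mv(T,R)
```

```text
t 25.8 pos [0.4717 0.2433 0.1807] fix [-102.   498.9  180.7] y [-0.262 -0.965 -0.003] z [ 0.407 -0.108 -0.907] q [ 0.487 -0.327  2.085 -0.331  1.079  2.437] F [-0.   0.8  0.1] op 0.057
[0.5061 0.0622] lane [  -9.3 -170.5] size [0.04  0.041] ang 9.8 z 0.08
[0.5173 0.1477] lane [ -6.5 -84.3] size [0.04  0.046] ang -89.7 z 0.08
[0.5375 0.2229] lane [ 6.2 -7.5] size [0.044 0.079] ang -16.0 z 0.042
[0.547  0.3125] lane [ 7.  82.5] size [0.047 0.079] ang 3.6 z 0.042
row [-2.4   0.11 11.7 ] [-0.03  0.01 -0.01]
row [-2.39  0.12 17.7 ] [-0.03  0.01 -0.01]
```

View pics/s23.png

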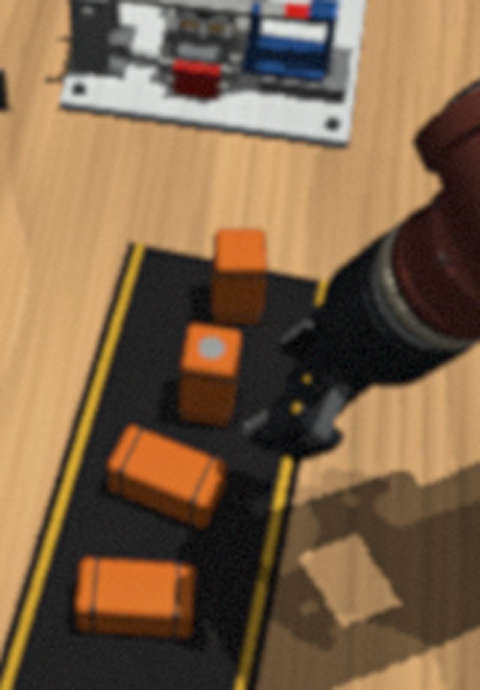

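View pics/t23.png

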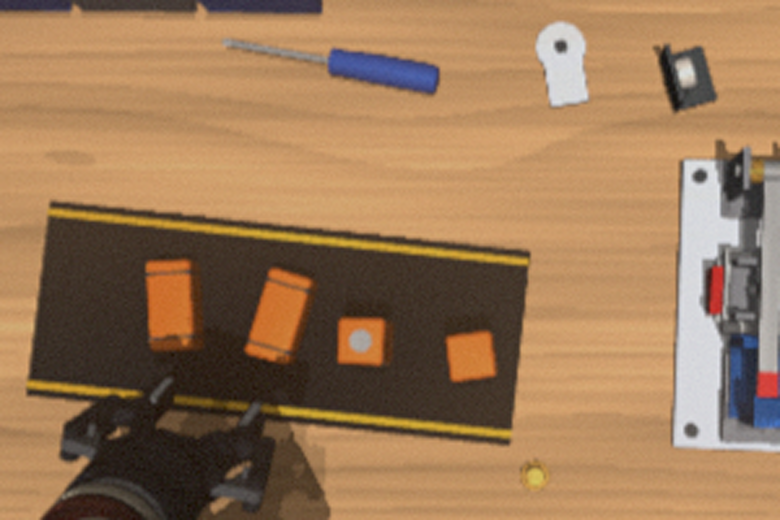

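Call:
{"op": "apply_moves", "data": {"rows": [[-1,0,4,0,0,0],[-2,0.1,8,0,0,0],[-2.4,0.1,11.7,0,0,0],[-2.4,0.1,14,0,0,0],[-2.4,0.1,16,0,0,0],[-2.4,0.1,17.3,0,0,0],[-2.4,0.1,17.6,0,0,0],[-2.4,0.1,17.6,0,0,0],[-2.4,0.1,17.6,0,0,0]]}}

```text
t: 26.8
tool_pos: [0.5235, 0.229, 0.0122]
tool_rot: [2.989, -0.402, 0.664]
contact_force: [-0.1, 0.8, -0.1]
opening: 0.0572
```

Run:
```python
from h import *
st(); b=cam("side"); crop(b,270,260,430,430,4,"s24")
C=np.array([.5379,.2243]);ang=-15.3
R,u=Rtilt(ang,25); G=np.r_[C,0]-.025*u; G[2]=.030
T=G+.022*R[:,2]; mv(T,R)
```

```text
t 26.8 pos [0.5235 0.229  0.0122] fix [-49.8 486.4  12.2] y [-0.264 -0.965 -0.004] z [ 0.409 -0.108 -0.906] q [ 0.411  0.018  2.1   -0.411  0.716  2.52 ] F [-0.1  0.8 -0.1] op 0.0572
row [-0.13  0.08  0.19] [-0.04 -0.01 -0.01]
```

View pics/s24.png

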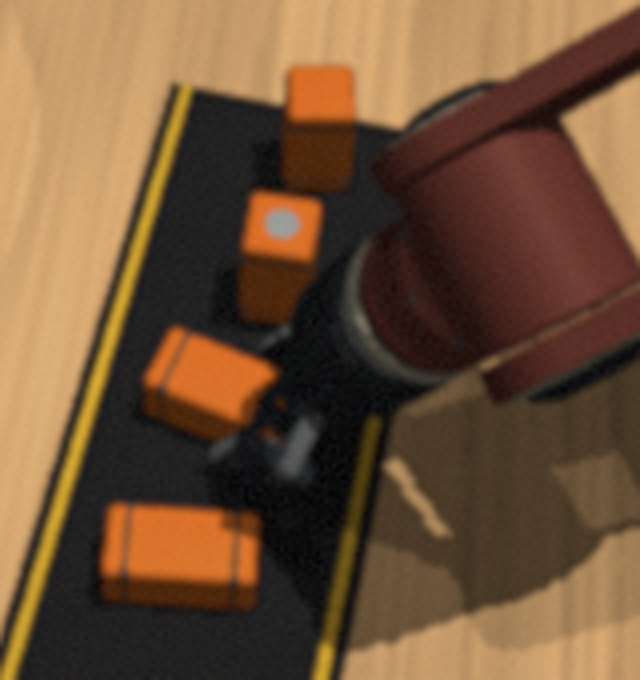

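Call:
{"op": "apply_moves", "data": {"rows": [[0,0,0.1,0,0,0],[0,0,0.1,0,0,0],[0,0,0.1,0,0,0],[0,0,0.1,0,0,0],[0,0,0.1,0,0,0],[0,0,0.1,0,0,0],[0,0,0.1,0,0,0]], "grip": 1}}

```text
t: 27.55
tool_pos: [0.5245, 0.2296, 0.0128]
tool_rot: [2.989, -0.402, 0.667]
contact_force: [-3.7, 1.6, 6.0]
opening: 0.0372
```

Run:
```python
from h import *
o=st(); p=o["tool_pos"]
mv(p+[0,0,.15],Rn.from_rotvec(o["tool_rot"]).as_matrix())
for h in (-15.3,0):
  R,u=Rtilt(h,-65); G=np.r_[lw(0,0),.071]; T=G+.022*R[:,2]; print(T)
  mv(T+[0,0,.10],R)
```

```text
t 27.55 pos [0.5245 0.2296 0.0128] fix [-48.7 487.1  12.8] y [-0.263 -0.965 -0.005] z [ 0.411 -0.107 -0.905] q [ 0.411  0.018  2.099 -0.412  0.714  2.521] F [-3.7  1.6  6. ] op 0.0372
row [  6.37  -0.08 -13.58] [0. 0. 0.]
[0.51276791 0.2362613  0.0617024 ]
row [  5.14  -0.41 -14.03] [ -0.06 -18.03   0.03]
[0.51206123 0.231      0.0617024 ]
row [  5.2    0.12 -14.01] [ -1.22 -17.92  -3.16]
```

Call:
{"op": "apply_moves", "data": {"rows": [[1,0,-2.2,0,0,0],[3,0,-6.4,0,0,0],[5,0,-10.6,0,0,0],[6.2,0,-13.6,-0.1,-1.4,-0.25],[6,0,-13.8,-0.2,-3,-0.5],[5.8,0,-14,-0.3,-4.5,-0.8],[5.6,0,-14,-0.4,-6,-1.05],[5.4,0,-14,-0.5,-7.5,-1.3],[5.2,0,-14,-0.6,-9,-1.6],[5.2,0,-14,-0.7,-10.5,-1.85],[5.2,0.1,-14,-0.8,-12,-2.1],[5.2,0.1,-14,-0.9,-13.5,-2.4],[5.2,0.1,-14,-1,-15,-2.65],[5.2,0.1,-14,-1.1,-16.5,-2.9],[5.2,0.1,-14,-1.2,-17.9,-3.2],[5.2,0.1,-14,-1.2,-17.9,-3.2],[5.2,0.1,-14,-1.2,-17.9,-3.2]]}}

```text
t: 29.25
tool_pos: [0.5118, 0.2312, 0.1603]
tool_rot: [2.651, 0.004, -1.686]
contact_force: [0.4, 0.4, -1.0]
opening: 0.0374
```

Run:
```python
from h import *
o=st(); b=cam("side"); crop(b,190,200,430,430,3,"s25"); st()
R,u=Rtilt(0,-65); G=np.r_[lw(0,0),.071]; T=G+.022*R[:,2]; T[2]=.068
mv(T,R)
```

```text
t 29.25 pos [0.5118 0.2312 0.1603] fix [-61.5 488.1 160.3] y [ 0.002 -1.    -0.001] z [-0.906 -0.002 -0.424] q [0.201 0.645 1.278 0.249 2.328 1.828] F [ 0.4  0.4 -1. ] op 0.0374
t 29.3 pos [0.5121 0.2313 0.1618] fix [-61.2 488.3 161.8] y [ 0.002 -1.    -0.002] z [-0.905 -0.001 -0.426] q [0.201 0.642 1.278 0.249 2.329 1.828] F [ 0.2  0.9 -1.4] op 0.0371
row [8.48 0.05 4.  ] [ 0.02 -0.05  0.03]
```

View pics/s25.png

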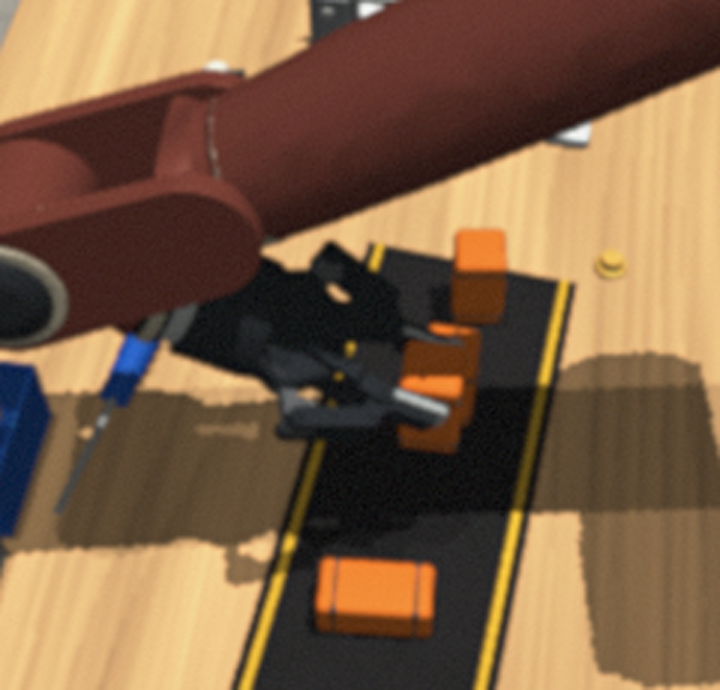

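Call:
{"op": "apply_moves", "data": {"rows": [[2,0,1,0,0,0],[4,0,1.9,0,0,0],[6,0,2.8,0,0,0],[7.6,0,3.6,0,0,0],[8.5,0,4,0,0,0],[8.5,0,4,0,0,0],[8.5,0,4,0,0,0]]}}

```text
t: 30.0
tool_pos: [0.5123, 0.2315, 0.0681]
tool_rot: [-2.652, -0.005, 1.683]
contact_force: [-0.1, 0.6, -0.5]
opening: 0.0371
```

Call:
{"op": "apply_moves", "data": {"rows": [[0.3,0,0.15,0,0,0],[0.6,0,0.3,0,0,0],[0.8,0,0.4,0,0,0],[0.8,0,0.4,0,0,0]]}}

```text
t: 30.4
tool_pos: [0.512, 0.2315, 0.0588]
tool_rot: [-2.652, -0.005, 1.683]
contact_force: [0.8, 0.7, -1.4]
opening: 0.0373
```

Run:
```python
from h import *
o=st(); b=cam("side"); crop(b,190,200,430,430,3,"s26")
```

```text
t 30.4 pos [0.512  0.2315 0.0588] fix [-61.4 488.5  58.8] y [ 0.003 -1.    -0.002] z [-0.905 -0.002 -0.426] q [0.201 0.774 1.274 0.225 2.205 1.789] F [ 0.8  0.7 -1.4] op 0.0373
```

View pics/s26.png

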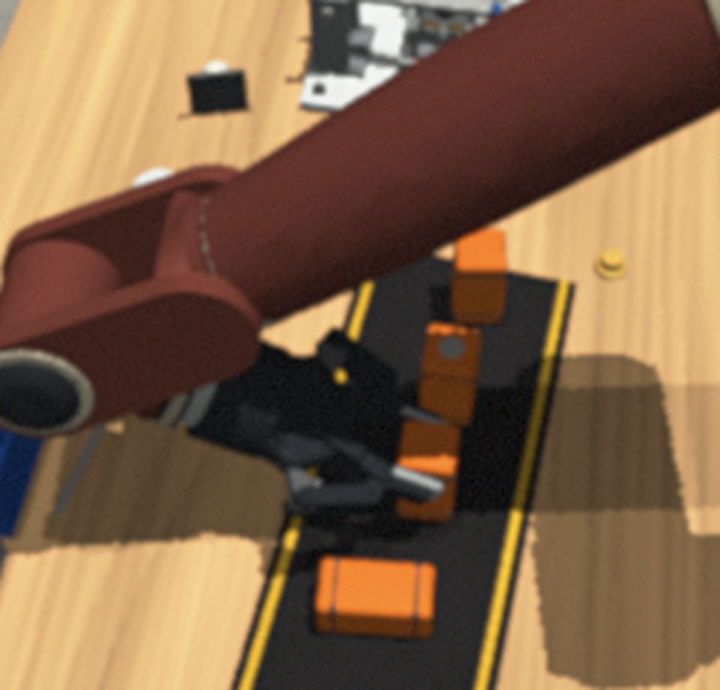

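Call:
{"op": "apply_moves", "data": {"rows": [[0.2,0,0.1,0,0,0],[0.4,0,0.2,0,0,0],[0.4,0,0.2,0,0,0]]}}

```text
t: 30.75
tool_pos: [0.5122, 0.2315, 0.0556]
tool_rot: [-2.651, -0.006, 1.684]
contact_force: [0.2, -0.2, 3.2]
opening: 0.0373
```

Call:
{"op": "apply_moves", "data": {"rows": [[0.15,0,0.07,0,0,0],[0.3,0,0.15,0,0,0],[0.3,0,0.15,0,0,0]]}}

```text
t: 31.05
tool_pos: [0.5124, 0.2315, 0.0556]
tool_rot: [-2.648, -0.007, 1.689]
contact_force: [-3.0, -0.3, 12.6]
opening: 0.0374
```

Call:
{"op": "apply_moves", "data": {"rows": [[0,0,0,0,0,0],[0,0,0,0,0,0],[0,0,0,0,0,0],[0,0,0,0,0,0],[0,0,0,0,0,0]], "grip": 0.35}}

```text
t: 31.55
tool_pos: [0.5122, 0.2314, 0.0552]
tool_rot: [-2.648, -0.007, 1.69]
contact_force: [-0.8, -0.2, -0.6]
opening: 0.0555
```

Call:
{"op": "apply_moves", "data": {"rows": [[0,0,-1,0,0,0],[0,0,-3,0,0,0],[0,0,-5,0,0,0],[-1,0,-8,0,0,0],[-4,0,-12,0,0,0],[-8,0,-14,0,0,0],[-12,0,-14,0,0,0]]}}

```text
t: 32.25
tool_pos: [0.5907, 0.2308, 0.2255]
tool_rot: [-2.65, -0.006, 1.684]
contact_force: [0.1, 1.0, 0.2]
opening: 0.0553
```

Run:
```python
from h import *
o=st(); b=cam("side"); crop(b,190,150,430,450,2.5,"s27")
C=np.array([.5465,.3152]);ang=5
R,u=Rtilt(ang,25); G=np.r_[C,0]-.025*u; G[2]=.030
T=G+.022*R[:,2]; print(T)
mv(T-.13*R[:,2]+[0,0,.05],R); R2,_=Rtilt(ang,-20); mv([.51,.27,.28],R2)
```

```text
t 32.25 pos [0.5907 0.2308 0.2255] fix [ 17.4 490.4 225.5] y [ 0.003 -1.    -0.004] z [-0.905 -0.001 -0.425] q [0.182 0.748 1.009 0.274 2.493 1.865] F [0.1 1.  0.2] op 0.0553
[0.53085735 0.31383145 0.01006123]
row [ 0.12 -7.78 12.63] [-0.42 17.89 -0.96]
row [-7.67 -3.92  5.19] [-0.7   8.9  -0.67]
```

View pics/s27.png

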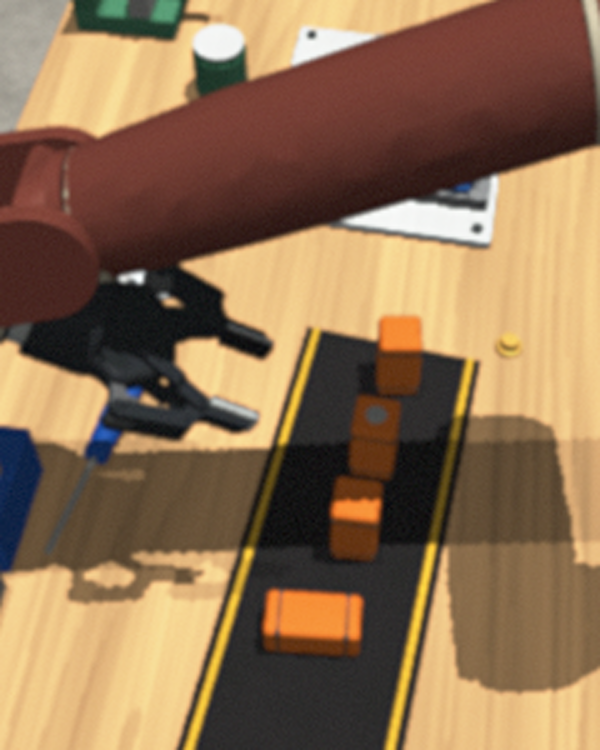

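Call:
{"op": "apply_moves", "data": {"rows": [[-2,-1,1,0,1.6,-0.1],[-4,-2,2,-0.1,3.2,-0.2],[-6,-3,3,-0.1,4.8,-0.3],[-7.5,-4,4,-0.2,6.4,-0.4],[-7.6,-4.5,5,-0.2,8,-0.4],[-7,-5,6,-0.25,9.6,-0.5],[-6,-6,7.5,-0.3,11.2,-0.6],[-4.5,-7,9,-0.3,12.8,-0.7],[-3,-7.8,10.5,-0.35,14.4,-0.8],[-1,-7.8,12,-0.4,16,-0.9],[0,-7.8,12.6,-0.4,17.9,-1],[0.1,-7.8,12.6,-0.4,17.9,-1],[0.1,-7.8,12.6,-0.4,17.9,-1],[0.1,-7.8,12.6,-0.4,17.9,-1]], "grip": 0.33}}

```text
t: 33.7
tool_pos: [0.4788, 0.3101, 0.1817]
tool_rot: [-3.04, -0.133, -0.68]
contact_force: [0.4, -0.0, 0.5]
opening: 0.0571
```

Run:
```python
from h import *
st(); a=cam("top");bumpers(a); crop(a,105,130,405,330,2.6,"t28")
for c in blobs(mask(a,(5,160,90),(16,255,255)),250):
    r=cv2.minAreaRect(c); print(np.round(ray(a,cv2.boxPoints(r),.042).mean(0),4),np.round(r[1],1))
C=np.array([.5465,.3152]);ang=5
R,u=Rtilt(ang,25); G=np.r_[C,0]-.025*u; G[2]=.030
T=G+.022*R[:,2]; mv(T-.06*R[:,2],R); mv(T,R)
```

```text
t 33.7 pos [0.4788 0.3101 0.1817] fix [-97.2 565.9 181.7] y [ 0.088 -0.996 -0.004] z [ 0.424  0.042 -0.905] q [ 0.533 -0.279  2.047 -0.217  0.981  2.101] F [ 0.4 -0.   0.5] op 0.0571
[0.5052 0.0623] lane [ -10.2 -170.5] size [0.039 0.039] ang -83.4 z 0.08
[0.5173 0.1477] lane [ -6.5 -84.3] size [0.04  0.046] ang -89.7 z 0.08
[0.5232 0.2253] lane [-8.2 -6.5] size [0.04 0.05] ang -89.7 z 0.08
[0.5465 0.3125] lane [ 6.5 82.5] size [0.045 0.078] ang 1.0 z 0.042
[0.5055 0.0635 0.042 ] [18.4 18.4]
[0.5175 0.1555 0.042 ] [18.4 18.5]
[0.524  0.2373 0.042 ] [17. 18.]
[0.5475 0.3158 0.042 ] [35. 18.]
row [-2.61  0.14 11.76] [-0.05 -0.05 -0.01]
row [-2.64  0.16 17.76] [-0.05 -0.05 -0.01]
```

View pics/t28.png

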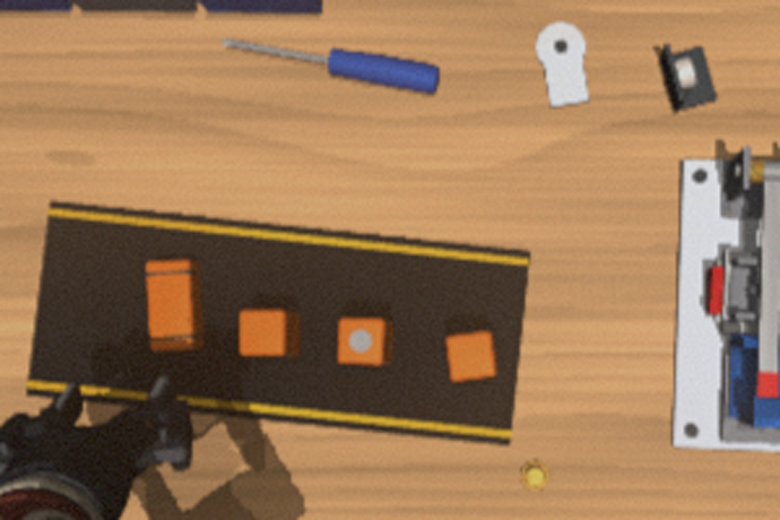

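Call:
{"op": "apply_moves", "data": {"rows": [[-1,0,4,0,0,0],[-2,0.1,8,0,0,0],[-2.6,0.2,11.7,0,0,0],[-2.6,0.2,14,0,0,0],[-2.6,0.2,16,0,0,0],[-2.6,0.2,17.3,0,0,0],[-2.6,0.2,17.7,0,0,0],[-2.6,0.2,17.7,0,0,0],[-2.6,0.2,17.7,0,0,0]]}}

```text
t: 34.65
tool_pos: [0.5339, 0.3141, 0.0126]
tool_rot: [-3.038, -0.13, -0.683]
contact_force: [-0.5, 0.3, 0.7]
opening: 0.0571
```

Run:
```python
from h import *
st(); b=cam("side"); crop(b,250,280,430,450,4,"s29")
C=np.array([.5465,.3152]);ang=5
R,u=Rtilt(ang,25); G=np.r_[C,0]-.025*u; G[2]=.030
T=G+.022*R[:,2]; mv(T,R)
```

```text
t 34.65 pos [0.5339 0.3141 0.0126] fix [-42.3 571.8  12.6] y [ 0.087 -0.996 -0.006] z [ 0.426  0.042 -0.904] q [ 0.485  0.084  2.032 -0.277  0.631  2.162] F [-0.5  0.3  0.7] op 0.0571
row [-0.29 -0.02  0.08] [-0.05 -0.06 -0.03]
```

View pics/s29.png

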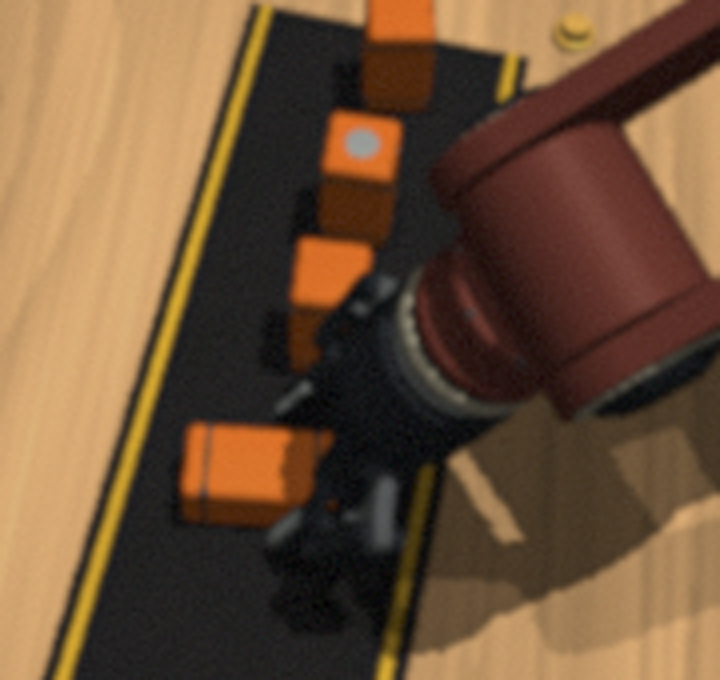

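Straddling; shift slightly towards the end and close.

Call:
{"op": "apply_moves", "data": {"rows": [[-0.3,0,0,0,0,0],[-0.3,0,0,0,0,0],[-0.3,0,0,0,0,0],[-0.3,0,0,0,0,0],[-0.3,0,0,0,0,0],[-0.3,0,0,0,0,0],[-0.3,0,0,0,0,0],[-0.3,0,0,0,0,0]], "grip": 1}}

```text
t: 35.5
tool_pos: [0.5311, 0.3138, 0.0114]
tool_rot: [-3.038, -0.13, -0.684]
contact_force: [2.4, -1.5, 3.7]
opening: 0.0371
```

Run:
```python
from h import *
o=st(); p=o["tool_pos"]
mv(p+[0,0,.15],Rn.from_rotvec(o["tool_rot"]).as_matrix())
R,u=Rtilt(5,-65); G=np.r_[lw(5,95),.071]; T=G+.022*R[:,2]; print(T)
mv(T+[0,0,.10],R)
```

```text
t 35.5 pos [0.5311 0.3138 0.0114] fix [-45.1 571.4  11.4] y [ 0.087 -0.996 -0.006] z [ 0.427  0.042 -0.903] q [ 0.487  0.08   2.038 -0.28   0.628  2.166] F [ 2.4 -1.5  3.7] op 0.0371
row [  6.44  -0.09 -13.55] [0. 0. 0.]
[0.52635178 0.32332573 0.0617024 ]
row [  6.1   -1.08 -13.74] [ -0.07 -18.08   0.02]
```

Call:
{"op": "apply_moves", "data": {"rows": [[1,0,-2.2,0,0,0],[3,0,-6.4,0,0,0],[5,-0.5,-10.6,0,0,0],[6.2,-1,-13.6,0,-1.5,0],[6.1,-1,-13.7,0,-3.1,0],[6.1,-1,-13.7,0,-4.7,0],[6.1,-1.1,-13.7,0,-6.3,0],[6.1,-1.1,-13.7,0,-7.9,0],[6.1,-1.1,-13.7,0,-9.5,0],[6.1,-1.1,-13.7,0,-11.1,0],[6.1,-1.1,-13.7,0,-12.7,0],[6.1,-1.1,-13.7,-0.1,-14.3,0],[6.1,-1.1,-13.7,-0.1,-15.9,0],[6.1,-1.1,-13.7,-0.1,-17.4,0],[6.1,-1.1,-13.7,-0.1,-18.1,0],[6.1,-1.1,-13.7,-0.1,-18.1,0],[6.1,-1.1,-13.7,-0.1,-18.1,0]]}}

```text
t: 37.2
tool_pos: [0.5259, 0.3235, 0.1601]
tool_rot: [2.603, 0.115, -1.664]
contact_force: [-0.0, 0.3, -1.0]
opening: 0.0373
```

Run:
```python
from h import *
o=st(); b=cam("side"); crop(b,60,150,460,450,2,"s30"); st()
R,u=Rtilt(5,-65); G=np.r_[lw(-6,95),.071]; T=G+.022*R[:,2]; T[2]=.068
mv(T,R)
```

```text
t 37.2 pos [0.5259 0.3235 0.1601] fix [-50.6 580.9 160.1] y [ 0.09  -0.996  0.002] z [-0.904 -0.082 -0.42 ] q [0.332 0.76  1.108 0.317 2.375 1.908] F [-0.   0.3 -1. ] op 0.0373
t 37.25 pos [0.5262 0.3237 0.1614] fix [-50.3 581.1 161.4] y [ 0.09  -0.996  0.002] z [-0.903 -0.082 -0.421] q [0.332 0.758 1.107 0.317 2.375 1.908] F [-0.5 -0.3 -1.5] op 0.0374
row [ 8.02 -0.18  4.9 ] [ 0.04  0.01 -0.  ]
```

View pics/s30.png

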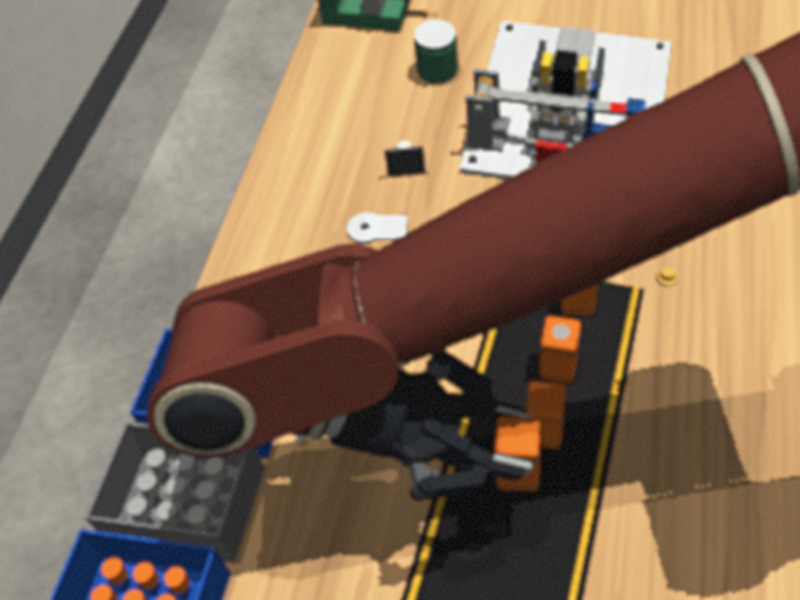

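Run:
```python
from h import *
a=cam("top"); print(ray(a,[(229,133),(229,125),(80,133)],.0),ray(a,[(229,133)],.06))
R,u=Rtilt(5,-65); G=np.r_[lw(-22,95),.071]; T=G+.022*R[:,2]; T[2]=.068
mv(T+[0,0,.093],R); mv(T,R)
```

```text
[[0.80982263 0.19784753 0.        ]
 [0.82835928 0.19809297 0.        ]
 [0.80724329 0.53710009 0.        ]] [[0.79332502 0.18810181 0.06      ]]
row [-1.01 -0.46  2.46] [ 0.04 -0.    0.  ]
row [ 7.41 -0.47  6.39] [ 0.04 -0.    0.  ]
```

Call:
{"op": "apply_moves", "data": {"rows": [[-1,-0.4,2.4,0,0,0],[1.5,-0.4,3.6,0,0,0],[3.5,-0.4,4.5,0,0,0],[5.5,-0.4,5.5,0,0,0],[6.8,-0.4,6.1,0,0,0],[7.4,-0.4,6.4,0,0,0],[7.4,-0.4,6.4,0,0,0]]}}

```text
t: 38.0
tool_pos: [0.499, 0.325, 0.0667]
tool_rot: [2.604, 0.116, -1.663]
contact_force: [-0.4, -0.8, -0.8]
opening: 0.0367
```

Call:
{"op": "apply_moves", "data": {"rows": [[0.3,0,0.15,0,0,0],[0.6,0,0.3,0,0,0],[0.8,0,0.4,0,0,0],[0.8,0,0.4,0,0,0]]}}

```text
t: 38.4
tool_pos: [0.4989, 0.325, 0.0579]
tool_rot: [2.604, 0.116, -1.663]
contact_force: [-0.3, -0.3, -1.4]
opening: 0.0372
```

Call:
{"op": "apply_moves", "data": {"rows": [[0.2,0,0.1,0,0,0],[0.4,0,0.2,0,0,0],[0.4,0,0.2,0,0,0]]}}

```text
t: 38.7
tool_pos: [0.4992, 0.325, 0.0576]
tool_rot: [2.601, 0.118, -1.667]
contact_force: [-3.3, -0.1, 11.4]
opening: 0.0374
```

Run:
```python
from h import *
o=st(); b=cam("side"); crop(b,60,150,460,450,2,"s31"); st()
```

```text
t 38.7 pos [0.4992 0.325  0.0576] fix [-77.3 581.6  57.6] y [ 0.091 -0.996  0.001] z [-0.905 -0.083 -0.418] q [0.344 0.837 1.18  0.291 2.232 1.861] F [-3.3 -0.1 11.4] op 0.0374
t 38.75 pos [0.4992 0.325  0.0576] fix [-77.3 581.5  57.6] y [ 0.091 -0.996  0.001] z [-0.905 -0.083 -0.418] q [0.344 0.836 1.18  0.291 2.232 1.861] F [-2.7 -0.8 10.7] op 0.0375
```

View pics/s31.png

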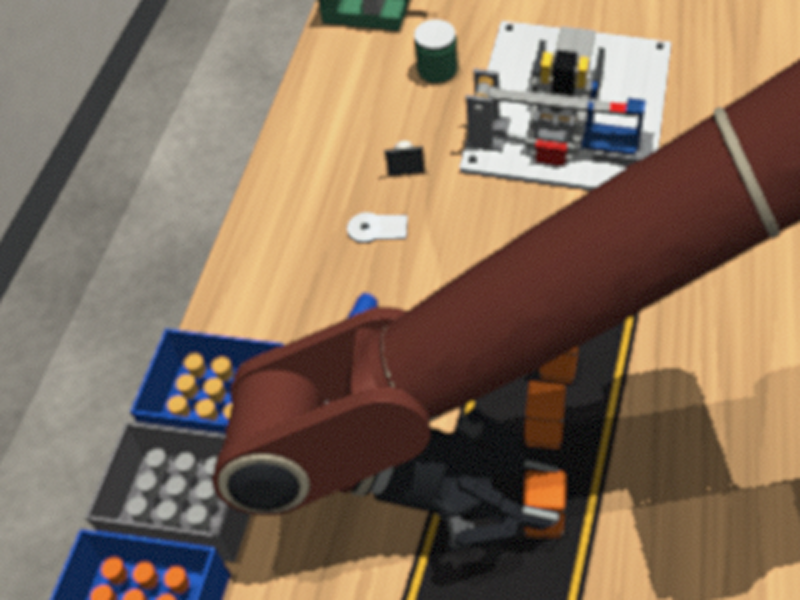

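Call:
{"op": "apply_moves", "data": {"rows": [[0,0,0,0,0,0],[0,0,0,0,0,0],[0,0,0,0,0,0],[0,0,0,0,0,0],[0,0,0,0,0,0]], "grip": 0.35}}

```text
t: 39.25
tool_pos: [0.499, 0.325, 0.0572]
tool_rot: [2.6, 0.118, -1.667]
contact_force: [-0.2, 0.0, 0.2]
opening: 0.0558
```

Call:
{"op": "apply_moves", "data": {"rows": [[0,0,-1,0,0,0],[0,0,-3,0,0,0],[-0.5,0,-5,0,0,0],[-2,0,-7,0,0,0],[-6,0,-9,0,0,0],[-10,0,-9,0,0,0],[-14,0,-8,0,0,0],[-14,0,-8,0,0,0]]}}

```text
t: 40.05
tool_pos: [0.5136, 0.3271, 0.2242]
tool_rot: [2.608, 0.123, -1.658]
contact_force: [0.9, 0.5, 1.0]
opening: 0.0555
```

Run:
```python
from h import *
o=st()
R,u=Rtilt(5,0); mv([.42,-.05,.33],Rdown(-1.6))
```

```text
t 40.05 pos [0.5136 0.3271 0.2242] fix [-63.  584.1 224.2] y [ 0.093 -0.996 -0.002] z [-0.902 -0.083 -0.424] q [0.341 0.672 1.123 0.351 2.436 1.948] F [0.9 0.5 1. ] op 0.0555
row [-15.07  36.66   7.09] [ 0.78 12.96  1.26]
```

Call:
{"op": "apply_moves", "data": {"rows": [[-6,2,2,0.1,1.6,0.1],[-10,5,4,0.2,3.2,0.3],[-13,9,5,0.3,4.8,0.5],[-15,13,6,0.4,6.4,0.6],[-15,17,7,0.5,8,0.8],[-15,22,7,0.6,9.6,0.9],[-15,27,7,0.7,11.2,1.1],[-15,32,7,0.8,13,1.3],[-15,36.7,7,0.8,13,1.3],[-15,41,7,0.8,13,1.3],[-15,46,7,0.8,13,1.3],[-15,51,7,0.8,13,1.3],[-15,56,7,0.8,13,1.3],[-15,61,7,0.8,13,1.3],[-15,66,7,0.8,13,1.3],[-15,71,7,0.8,13,1.3],[-15,71,7,0.8,13,1.3],[-15,71,7,0.8,13,1.3]]}}

```text
t: 41.85
tool_pos: [0.4527, -0.3929, 0.328]
tool_rot: [-3.139, 0.055, -0.003]
contact_force: [-0.4, 0.6, -0.0]
opening: 0.0557
```

Run:
```python
from h import *
o=st(); b=cam("side"); cv2.imwrite("pics/s32.png",b["color"]); a=cam("top"); cv2.imwrite("pics/t32.png",a["color"]); bumpers(a)
crop(a,355,175,505,315,5,"f32")
for c in blobs(mask(a,(105,120,50),(125,255,255)),100): print(cv2.boundingRect(c))
```

```text
t 41.85 pos [ 0.4527 -0.3929  0.328 ] fix [ -99.4 -137.6  328. ] y [-0.035 -0.999 -0.002] z [ 0.002  0.002 -1.   ] q [-0.84  -0.047  1.553  0.003  1.635  0.766] F [-0.4  0.6 -0. ] op 0.0557
[0.5055 0.0624] lane [ -10.  -170.4] size [0.04 0.04] ang -78.4 z 0.08
[0.5112 0.3171] lane [-29.   83.7] size [0.042 0.054] ang -89.7 z 0.08
[0.5165 0.148 ] lane [ -7.4 -84.1] size [0.04  0.045] ang 85.9 z 0.08
[0.5232 0.2253] lane [-8.2 -6.5] size [0.04 0.05] ang -89.7 z 0.08
(232, 150, 41, 14)
(89, 91, 33, 35)
(177, 67, 48, 60)
(87, 66, 36, 23)
```

View pics/s32.png

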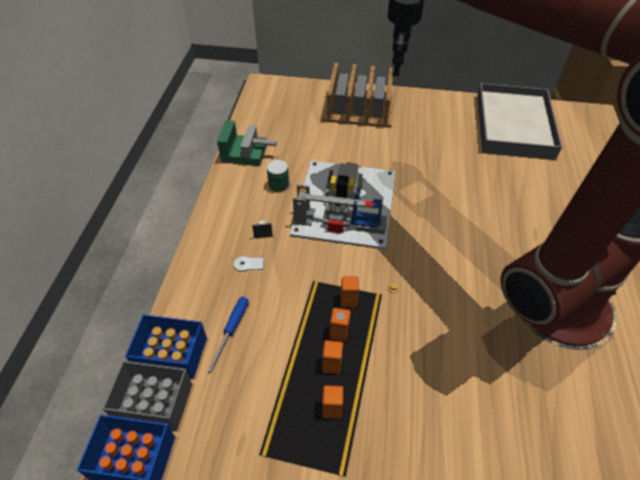

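View pics/t32.png

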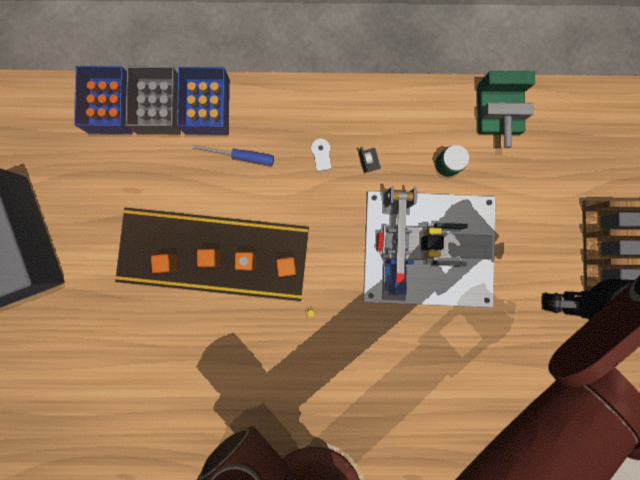

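View pics/f32.png

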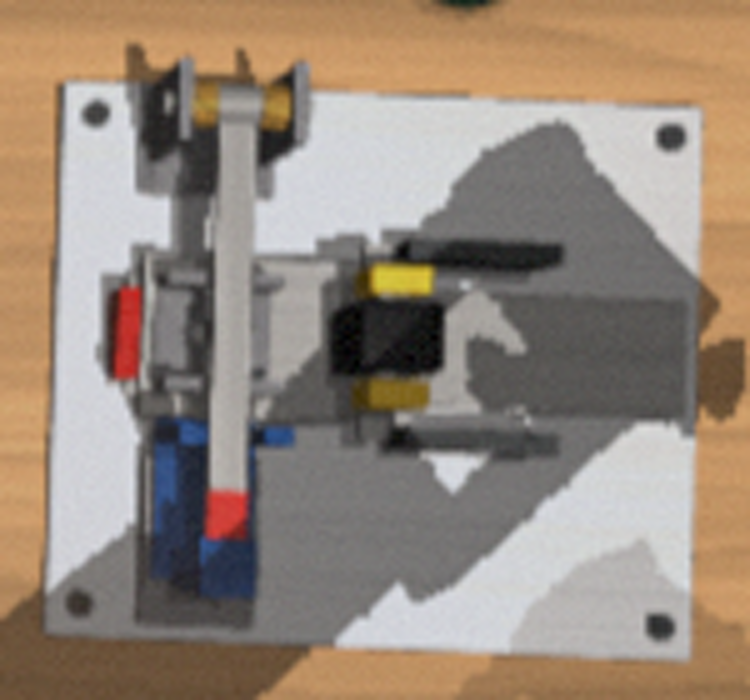

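Call:
{"op": "apply_moves", "data": {"rows": [[0,0,0,0,0,0],[0,0,0,0,0,0],[0,0,0,0,0,0],[0,0,0,0,0,0],[0,0,0,0,0,0],[0,0,0,0,0,0],[0,0,0,0,0,0],[0,0,0,0,0,0],[0,0,0,0,0,0],[0,0,0,0,0,0],[0,0,0,0,0,0],[0,0,0,0,0,0],[0,0,0,0,0,0],[0,0,0,0,0,0],[0,0,0,0,0,0],[0,0,0,0,0,0],[0,0,0,0,0,0],[0,0,0,0,0,0],[0,0,0,0,0,0],[0,0,0,0,0,0]]}}

```text
t: 43.95
tool_pos: [0.4531, -0.3913, 0.3293]
tool_rot: [-3.141, 0.052, -0.005]
contact_force: [-0.5, -0.9, 0.2]
opening: 0.0555
```

Call:
{"op": "apply_moves", "data": {"rows": [[0,0,0,0,0,0],[0,0,0,0,0,0],[0,0,0,0,0,0],[0,0,0,0,0,0],[0,0,0,0,0,0],[0,0,0,0,0,0],[0,0,0,0,0,0],[0,0,0,0,0,0],[0,0,0,0,0,0],[0,0,0,0,0,0],[0,0,0,0,0,0],[0,0,0,0,0,0],[0,0,0,0,0,0],[0,0,0,0,0,0],[0,0,0,0,0,0],[0,0,0,0,0,0],[0,0,0,0,0,0],[0,0,0,0,0,0],[0,0,0,0,0,0],[0,0,0,0,0,0]]}}

```text
t: 45.95
tool_pos: [0.4531, -0.3913, 0.3293]
tool_rot: [-3.141, 0.052, -0.005]
contact_force: [-1.0, -0.2, -0.1]
opening: 0.0556
```

Run:
```python
from h import *
o=st(); a=cam("top"); crop(a,100,130,510,330,1.9,"t33"); bumpers(a)
```

```text
t 45.95 pos [ 0.4531 -0.3913  0.3293] fix [ -99.  -135.9  329.3] y [-0.033 -0.999 -0.   ] z [ 0.003  0.    -1.   ] q [-0.838 -0.05   1.555  0.003  1.635  0.766] F [-1.  -0.2 -0.1] op 0.0556
[0.5053 0.0621] lane [ -10.2 -170.7] size [0.04 0.04] ang 8.5 z 0.08
[0.5117 0.3172] lane [-28.5  83.8] size [0.041 0.056] ang -84.9 z 0.08
[0.5173 0.1477] lane [ -6.5 -84.3] size [0.04  0.046] ang -89.7 z 0.08
[0.5232 0.2243] lane [-8.1 -7.6] size [0.04  0.048] ang -89.7 z 0.08
```

View pics/t33.png

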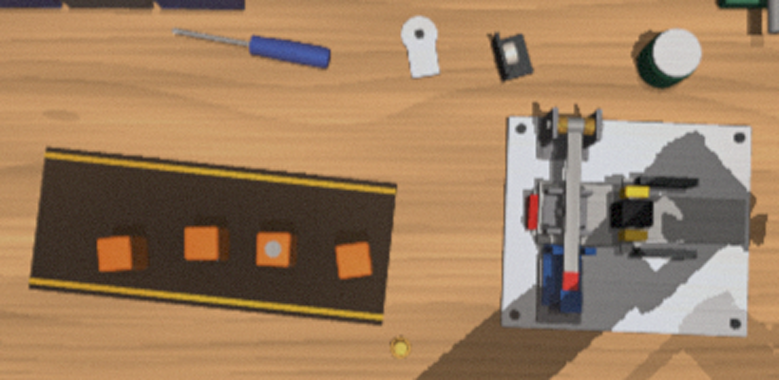

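Run:
```python
from h import *
print(ctrl.finish_job())
```

```text
the job is handed in; nothing more can be done
None
```

The lock station is set and all four orange bumpers I could see are standing in the lane. I handed the job in at about 46 s; `finish_job()` gave no verdict.

- **Carriage:** I squeezed both buttons and slid the carriage until it hit the stop at about 22 N. The picture shows the lock frame against the red stop, the teeth clear of the strips and the buttons back out.
- **Bar and latch:** I pressed the bar level and, while holding it, pushed the latch to its hard stop at about 23 N. In the last top view the latch had moved about 16 mm, and the bar stayed down after I let go.
- **Bumpers:** I picked up the three lying bumpers one at a time, turned them upright and set them down in the lane. The fourth was already standing and I left it. In the last check their centres were 6 to 29 mm off the lane's centre line, against the 72 mm inner edge of the stripes.
- **Other loose parts:** they look unmoved in the pictures. The wrist force stayed below about 30 N in every reading I took.

Two readings disagreed with what I expected:
- The gripper read about 38.6 mm on the buttons instead of 44 mm, but they released and the carriage moved freely.
- The side camera put the fixture about 6 mm off from the top camera. I used the top-camera pose, which matched the known handle and pad positions.

I saw no bumper knocked aside and no slackening of the grip.

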